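# Clear the stirring rod and nest three steel beakers on a clinical-lab bench

## Task

Take the white stirring rod out of the widest steel beaker and stand it in the white pot, foot down on the bottom of the pot. Then nest the three steel beakers for storage: first the middle-sized one, which leans in the tilted rest, into the widest, then the narrowest into the middle one, each lowered gently (not dropped or rammed) until it stands upright and fully home: the middle one on the floor of the widest, the narrowest on the strainer plate that is wedged at some height inside the middle one. Knock nothing over and leave the other things on the bench where they are.

Things in the scene. Friction and masses are not known exactly. Their poses are not given: they have to be found in the camera images.
- big: the widest steel beaker, loose, standing upright: straight round wall, outer diameter 81 mm, inner diameter 71 mm, 90 mm high, floor 6 mm thick, 0.28 kg. Origin: centre of its underside, z up its axis
- mid: middle steel beaker, loose, reclining in the rest at 35 degrees, mouth up and roughly towards the robot: outer diameter 68 mm, inner 60 mm, 112 mm high, floor 6 mm, about 0.19 kg. Origin: centre of its underside; z runs up its axis. A dark perforated strainer plate is wedged inside; its upper face lies 11 to 39 mm above the origin, differently each time and not measured
- small: the narrowest steel beaker, loose, standing upright: outer diameter 57 mm, inner diameter 49 mm, 134 mm high, floor 6 mm, about 0.12 kg. Origin: centre of its underside, z up. Nested, mid stands 28 mm proud of big, and small 33 to 61 mm proud of mid, depending on the strainer plate
- rod: white round plastic stirring rod, 12 mm in diameter, 190 mm long with round ends, 0.04 kg, leaning about 37 degrees from vertical inside the big beaker, its upper end roughly towards the robot and about 75 mm of it beyond the beaker's rim. Origin on its axis, 56 mm from the foot end; z runs along the rod from foot to top
- rod_foot (a point): the foot end of the rod (the end inside the big beaker)
- rod_top (a point): the free upper end of the rod
- jar: white plastic round pot with a thick collar 14 mm high and 78 mm in diameter round its mouth, loose, upright: outer diameter 68 mm, inner diameter 58 mm, 110 mm high, floor 6 mm, 0.5 kg. Origin: centre of its underside, z up
- rest: grey tilted rest fixed to the bench: base plate 160 x 110 mm, an inclined foot ledge and two steel rails 66 mm long under the leaning beaker; the beaker's upper 35 mm is free all round. Origin: centre of the base plate's underside; the beaker's mouth leans to the rest's -x; the foot centre of the beaker lies at (30, 0, 34) mm
- bottle: bystander: closed amber reagent bottle, 60 mm in diameter, 130 mm high, loose. Origin: centre of its underside
- dish: bystander: closed clear petri dish, 90 mm in diameter, 18 mm high, loose. Origin: centre of its underside
- tape: bystander: roll of paper label tape lying flat, 72 mm in diameter, 19 mm high, loose. Origin: centre of its underside

How it is judged:
By the outcome, as a careful person would: the job done as asked, in the order asked, and still so for the second after the job is handed in, with the robot touching nothing.
It also fails if it takes over 72 s, if anything falls off the work surface, if the arm or the gripper's body presses on something with over 40 N, if the wrist force passes 120 N, or if a joint passes its speed limit or range.

## Robot

A 7-joint arm with a two-finger parallel gripper is mounted at the origin on the work surface. World frame = base frame: x ahead of the robot, y to its left, z up, the work surface at z = 0. Lengths are in m, angles in rad, forces in N, time in s.
With the tool pointing down it reaches from about 0.425 to 0.875 m from the base axis. Payload 4.7 kg.
Tool frame: the origin (TCP) lies midway between the tips of the shut fingers; the grasp point (between the pads) lies 19 mm behind it (ctrl.grip_point_offset is the z of the grasp point in the tool frame, in m); z points along the fingers, y is the line along which they close (so a half turn about z gives the same grasp; the last joint's range is limited). The gripper opens to 87 mm and grips with 3 to 60 N. Pads are 19 mm wide; open, the fingers measure 117 mm over their backs; the gripper's body (75 mm by 190 mm) begins 51 mm behind the grasp point.
Start: joints at [-1.315, 0.321, -0.07, 1.45, 0.023, 1.371, -0.057], TCP at [0.156, 0.631, 0.223] pointing down, gripper open.
Joint ranges: [-2.86, 2.86], [-0.3, 2.09], [-1.38, 1.24], [0.06, 2.45], [-1.56, 4.7], [0.09, 2.05], [-2.69, 2.69]. Speed limits (rad/s): [2.57, 2.57, 3.14, 3.14, 3.14, 3.14, 3.14].

## Interface

Orientations are given as a unit quaternion [x, y, z, w].
In Python, from station import ctrl gives the robot as it stands.
- The arm moves only by the tool servo_tool, never from a script. Its argument "series" is a list of rows, each a list of 3 entries, a list of its own where there are three numbers: the shift along the tool's x, y, z in units of 20 mm (1.0 is 20 mm), then the turn, a rotation vector about the tool's x, y, z in units of 4 degrees (1.0 is 4 degrees), then the opening, from 0 (shut) to 1 (fully open). A call has 1 to 5 rows; each row shifts and turns the commanded pose from where the row before left it, along the tool's axes as they then stand; what a row does not reach is not made up. A row lasts 1/12 s, in which the tool goes at most 41.7 mm and 7.16 degrees, less where a joint would pass 70% of its speed; a pose out of reach is approached as far as the arm can. A call with a number of a shift or a turn outside -1 to 1 is refused whole. A call with a gripper value outside its range is refused whole. The fingers move at their own pace and stop on an object; "squeeze" is the grip in N (left out, the last holds). Time passes only in rows, so rows that do not move let the fingers close. It gives the time, the measured TCP pose, the force, the opening and the grip force at its end, in the units of the state.
- ctrl.state(): the state, without advancing time (a new reading comes with each control period).
- ctrl.snapshot(name): name is "scene" or "side" or "wrist"; returns the picture (384x512x3 uint8, red, green, blue); there is no depth.
- ctrl.calibration(name): a dict with "fovy" (degrees; the focal length in pixels is half the picture's height over the tangent of half this angle, whatever the lens; pixels are square), "cx", "cy" (the principal point, pixels), "extrinsics" (4x4, takes a point from world to camera coordinates); the wrist camera has in their place "hand_eye" (4x4, takes a point from camera to tool coordinates, whose origin is the TCP and whose axes are the flange's). Camera axes: x right, y down, z forward; pixel columns grow to the right and rows downward; lengths in m; the calibration is good to about 2 mm. A picture is of the moment at which its call begins: read the wrist's pose just before it. calibration takes no time and is no camera call.
- ctrl.job_done(): hands the job in; it is judged then, once.
The state is a dict: "t": time; "joint_positions": joint angles; "dq": joint speeds; "tau": joint torques, N m; "tool_pos": TCP position; "tool_rot": TCP orientation; "contact_force": force on the tool from outside, world axes, zero at the start; "ft_torque": the same for the moment, N m; "gripper_width": finger opening in m; "finger_force": force on a finger pad.
Only numpy, scipy, OpenCV 4.12 (cv2) and the standard library are available. Lean on these libraries where they do the work, as an engineer would, in place of code of your own. Each camera call takes 0.05 s, during which the arm holds its last target. There are 200 camera calls.

## Working session

There is one attempt and no reset: what is moved stays moved. The work goes in short steps, Python scripts to look and compute and a tool call to move; the robot and the scene stay as the last step left them, time stands still between calls to the robot, and variables do not carry over. Pictures are saved under pics/ and viewed, at most 11 in all, crops included, and the job is handed in when it is done.

Besides the shell and the picture viewer there is one more tool, called after "Request:" as name(argument=value, ...) on one line, values as JSON. servo_tool: Moves the arm, as the interface text tells. Shifts and turns lie within -1 to 1; 1 stands for 20 mm of shift or 4 degrees of turn. Its arguments: {"type":"object","properties":{"series":{"type":"array","items":{"type":"array"}},"squeeze":{"type":"number"}},"required":["series"]}

```bash
ls; mkdir -p pics; python3 - <<'E'
from station import ctrl
import cv2,numpy as np
print(ctrl.state())
for n in("scene","side"):
    cv2.imwrite(f"pics/{n}0.png",ctrl.snapshot(n)[:,:,::-1]);print(ctrl.calibration(n))
print(ctrl.calibration("wrist"),ctrl.grip_point_offset)
a=cv2.imread("pics/scene0.png");b=cv2.imread("pics/side0.png")
E
```

```text
pics
{'t': 0.0, 'joint_positions': array([-1.3149106 ,  0.32182419, -0.0700808 ,  1.45167092,  0.02260789,
        1.37081174, -0.05690655]), 'dq': array([-6.20112914e-05, -1.59572361e-03, -1.31141066e-03,  7.76911313e-04,
        7.68686924e-04,  2.29596438e-04,  2.53360297e-03]), 'tau': array([-4.92460174e-06, -4.91273725e+01, -4.03602831e-01, -3.12526309e+01,
       -6.39149174e-02,  4.36471682e-02,  1.60568616e-04]), 'tool_pos': array([0.15555435, 0.6305375 , 0.22146277]), 'tool_rot': array([ 1.20587735e-01,  9.92702206e-01, -9.61600899e-04, -6.23700396e-05]), 'contact_force': array([-0.56229642, -0.66805881, -0.0412772 ]), 'ft_torque': array([ 0.0244066 , -0.05867012,  0.03011857]), 'finger_force': 0.0, 'gripper_width': 0.08689148412508596}
{'fovy': 51.93310133181974, 'cx': 262.4106508568044, 'cy': 183.73745100671252, 'extrinsics': array([[ 0.79914835,  0.60082302,  0.01932892, -0.45665739],
       [ 0.43651504, -0.55789675, -0.70583698, -0.14619801],
       [-0.41329956,  0.57250582, -0.70811055,  1.23746914],
       [ 0.        ,  0.        ,  0.        ,  1.        ]])}
{'fovy': 45.72185543676628, 'cx': 253.554538173454, 'cy': 199.33666600082745, 'extrinsics': array([[-0.99664113, -0.08010134, -0.0170364 ,  0.56785285],
       [-0.04206039,  0.67917564, -0.73276966,  0.06873249],
       [ 0.07026654, -0.72959182, -0.68026347,  1.26838134],
       [ 0.        ,  0.        ,  0.        ,  1.        ]])}
{'fovy': 70.68930273519373, 'cx': 255.59083374855294, 'cy': 193.68001453087314, 'hand_eye': array([[ 4.28262044e-04, -9.66126814e-01, -2.58067426e-01,
         7.04075746e-02],
       [ 9.99999731e-01,  5.67540988e-04, -4.65206476e-04,
        -1.48917656e-03],
       [ 5.95912292e-04, -2.58067158e-01,  9.66126797e-01,
        -1.61407880e-01],
       [ 0.00000000e+00,  0.00000000e+00,  0.00000000e+00,
         1.00000000e+00]])} -0.0187
```

View pics/scene0.png

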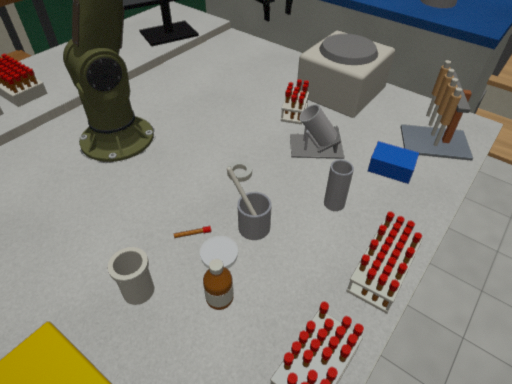

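View pics/side0.png

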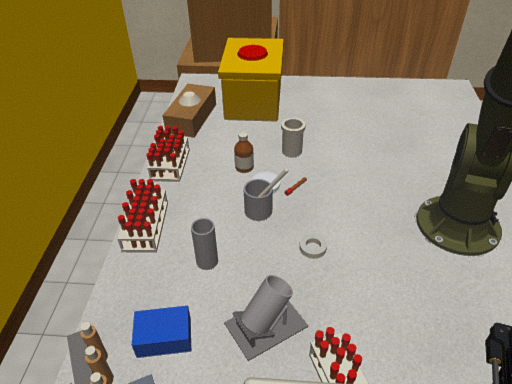

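The scene picture shows the big beaker at about (254,216) with the rod top at (230,172), small at (338,186), mid in its rest at (320,125), the pot at (130,275), the bottle at (218,285), the dish at (219,252) and the tape at (240,172). The side view agrees: big (258,198), small (205,244), mid (268,305), pot (292,137).

```bash
cat > h.py <<'E'
from station import ctrl
import numpy as np, cv2
from scipy.spatial.transform import Rotation as R
def cam(n,st=None):
    c=ctrl.calibration(n); f=192/np.tan(np.radians(c["fovy"]/2))
    K=np.array([[f,0,c["cx"]],[0,f,c["cy"]],[0,0,1.]])
    if n=="wrist":
        T=np.eye(4);T[:3,:3]=R.from_quat(st["tool_rot"]).as_matrix();T[:3,3]=st["tool_pos"]
        E=np.linalg.inv(T@c["hand_eye"])
    else: E=c["extrinsics"]
    return K,E
def ray(C,uv):
    K,E=C; Ei=np.linalg.inv(E)
    d=Ei[:3,:3]@np.linalg.inv(K)@[uv[0],uv[1],1]; return Ei[:3,3],d/np.linalg.norm(d)
def onz(C,uv,z):
    o,d=ray(C,uv); return o+d*(z-o[2])/d[2]
def proj(C,p):
    K,E=C; q=K@(E[:3,:3]@np.asarray(p,float)+E[:3,3]); return q[:2]/q[2]
def tri(C1,u1,C2,u2):
    o1,d1=ray(C1,u1);o2,d2=ray(C2,u2)
    s=np.linalg.lstsq(np.c_[d1,-d2],o2-o1,rcond=None)[0]
    a,b=o1+s[0]*d1,o2+s[1]*d2; return (a+b)/2,np.linalg.norm(a-b)
def shot(n,name):
    st=ctrl.state(); im=ctrl.snapshot(n)[:,:,::-1].copy(); cv2.imwrite(f"pics/{name}.png",im); np.save(f"pics/{name}.npy",np.r_[st["tool_pos"],st["tool_rot"]]); return im,cam(n,st)
def load(n,name):
    v=np.load(f"pics/{name}.npy") if n=="wrist" else None
    return cv2.imread(f"pics/{name}.png"),cam(n,None if v is None else dict(tool_pos=v[:3],tool_rot=v[3:]))
E
python3 - <<'E'
from h import *
S=cam("scene");D=cam("side")
np.set_printoptions(precision=3,suppress=True)
for n,a,b,z in[("big rim",(254,203),(258,185),.09),("rodtop",(230,171),(286,172),None),("small rim",(340,168),(204,226),.134),("jar rim",(130,263),(292,125),.11),("midmouth",(314,112),(276,288),None),("bottle top",(217,265),(243,139),None),("tape",(241,172),(313,246),.015),("dish",(219,250),(265,185),.015)]:
    print(n,*tri(S,a,D,b),*( [onz(S,a,z)[:2],onz(D,b,z)[:2]] if z else []))
a=cv2.imread("pics/scene0.png");b=cv2.imread("pics/side0.png")
cr=lambda i,x,y:cv2.resize(i[y:y+75,x:x+66],None,fx=4,fy=4,interpolation=2)
cv2.imwrite("pics/m.png",np.vstack([np.hstack([cr(a,220,162),cr(a,288,95),cr(a,105,240)]),np.hstack([cr(b,235,160),cr(b,240,270),cr(b,180,208)])]))
E
```

```text
big rim [ 0.559 -0.023  0.094] 0.0037638191007853183 [ 0.559 -0.02 ] [ 0.558 -0.028]
rodtop [ 0.484 -0.017  0.149] 0.0037335046072568424
small rim [0.675 0.174 0.128] 0.0018009433131149538 [0.678 0.168] [0.672 0.179]
jar rim [ 0.47  -0.311  0.103] 0.00020641938971368082 [ 0.474 -0.313] [ 0.47  -0.301]
midmouth [0.495 0.342 0.124] 0.00543678693009165
bottle top [ 0.617 -0.212  0.113] 0.001489721369905257
tape [0.405 0.113 0.004] 0.007225168354262468 [0.417 0.105] [0.403 0.121]
dish [ 0.542 -0.129  0.005] 0.005690986857612894 [ 0.544 -0.134] [ 0.544 -0.115]
```

View pics/m.png

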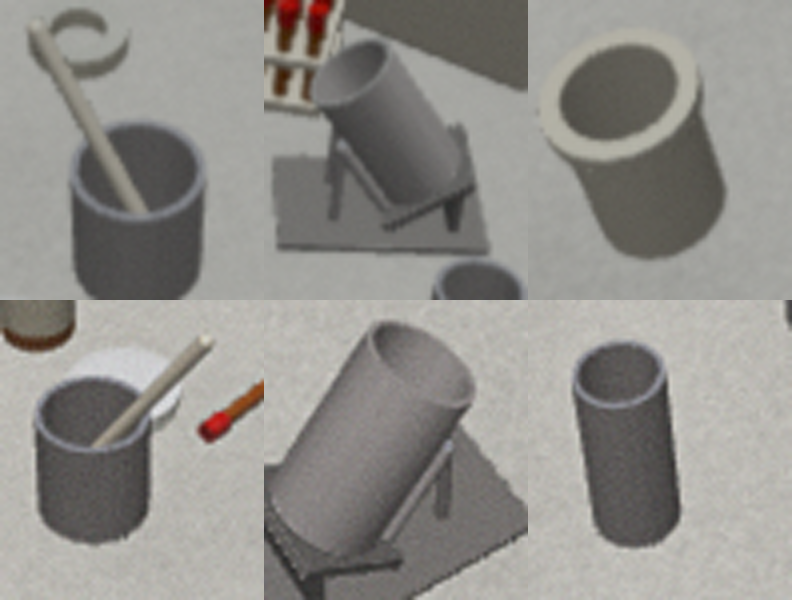

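The crops confirm clean rims. The rod top is near (0.484,-0.017,0.149), mid's mouth near (0.495,0.342,0.124), big at (0.559,-0.023), small at (0.675,0.174) and the pot at (0.47,-0.311). I'll move over mid and then big, so the wrist camera can measure them more finely.

Request:
servo_tool(series=[[[0,0,0],[0,0,-0.87],1],[[0,0,0],[0,0,-0.87],1],[[0,0,-0.5],[0,0,-0.86],1],[[0,0,-0.5],[0,0,-0.86],1],[[-0.9,-1,-0.2],[0,0,0],1]])

```text
t: 0.52
tool_pos: [0.168, 0.6141, 0.2466]
tool_rot: [-0.005, 1.0, 0.001, -0.002]
contact_force: [-1.3, 0.5, 0.7]
gripper_width: 0.087
finger_force: 0.0
```

Request:
servo_tool(series=[[[-0.9,-1,-0.2],[0,0,0],1],[[-0.9,-1,-0.2],[0,0,0],1],[[-0.9,-1,-0.2],[0,0,0],1],[[-0.9,-1,-0.2],[0,0,0],1],[[-0.9,-1,-0.2],[0,0,0],1]])

```text
t: 0.93
tool_pos: [0.2643, 0.5097, 0.2663]
tool_rot: [0.0, 1.0, -0.0, -0.0]
contact_force: [-0.1, 0.5, 0.3]
gripper_width: 0.0872
finger_force: 0.0
```

Request:
servo_tool(series=[[[-0.9,-1,-0.2],[0,0,0],1],[[-0.9,-1,-0.2],[0,0,0],1],[[-0.9,-1,-0.2],[0,0,0],1],[[-0.9,-1,-0.2],[0,0,0],1],[[-0.9,-1,-0.2],[0,0,0],1]])

```text
t: 1.35
tool_pos: [0.3542, 0.4097, 0.2864]
tool_rot: [0.0, 1.0, -0.0, -0.0]
contact_force: [0.2, 0.1, 1.0]
gripper_width: 0.0869
finger_force: 0.0
```

Request:
servo_tool(series=[[[-0.9,-1,0],[0,0,0],1],[[-0.9,-1,0],[0,0,0],1],[[-0.9,-1,0],[0,0,0],1],[[-0.9,-1,0],[0,0,0],1],[[0,0,0],[0,0,0],1]])

```text
t: 1.77
tool_pos: [0.4301, 0.325, 0.2864]
tool_rot: [0.005, 1.0, -0.001, 0.001]
contact_force: [0.1, -0.9, 0.7]
gripper_width: 0.0867
finger_force: 0.0
```

```bash
python3 - <<'E'
from h import *
im,C=shot("wrist","w_mid"); print(ctrl.state()["tool_pos"],ctrl.state()["tool_rot"],proj(C,(.495,.342,.124)))
E
```

```text
[0.42783423 0.32780425 0.28629207] [ 3.33141034e-03  9.99994250e-01 -6.06703715e-04  1.82203557e-04] [270.90047185 230.34758751]
```

Request:
servo_tool(series=[[[0,-1,0],[0,0,0],1],[[0,-1,0],[0,0,0],1],[[0,-1,0],[0,0,0],1],[[0,-1,0],[0,0,0],1],[[0,-1,0],[0,0,0],1]])

```text
t: 2.23
tool_pos: [0.4246, 0.2313, 0.2862]
tool_rot: [-0.001, 1.0, 0.0, -0.0]
contact_force: [0.2, -0.5, 0.0]
gripper_width: 0.0871
finger_force: 0.0
```

Request:
servo_tool(series=[[[-0.5,-1,0],[0,0,0],1],[[-0.5,-1,0],[0,0,0],1],[[-0.5,-1,0],[0,0,0],1],[[-0.5,-1,0],[0,0,0],1],[[-0.5,-1,0],[0,0,0],1]])

```text
t: 2.65
tool_pos: [0.4753, 0.1314, 0.2864]
tool_rot: [-0.001, 1.0, 0.0, -0.0]
contact_force: [-0.5, 0.8, 0.3]
gripper_width: 0.0869
finger_force: 0.0
```

Request:
servo_tool(series=[[[0,-1,0],[0,0,0],1],[[0,-1,0],[0,0,0],1],[[0,-1,0],[0,0,0],1],[[0,-1,0],[0,0,0],1],[[0,-1,0],[0,0,0],1]])

```text
t: 3.07
tool_pos: [0.4751, 0.0315, 0.2863]
tool_rot: [-0.001, 1.0, 0.0, -0.0]
contact_force: [0.4, 0.5, 0.0]
gripper_width: 0.0872
finger_force: 0.0
```

Request:
servo_tool(series=[[[0,-1,0],[0,0,0],1],[[0,-0.6,0],[0,0,0],1],[[0,0,0],[0,0,0],1],[[0,0,0],[0,0,0],1]])

```text
t: 3.4
tool_pos: [0.4754, -0.0, 0.2865]
tool_rot: [0.0, 1.0, 0.0, -0.0]
contact_force: [-0.6, 0.7, -0.6]
gripper_width: 0.0869
finger_force: 0.0
```

```bash
python3 - <<'E'
from h import *
im,C=shot("wrist","w_big"); print(ctrl.state()["tool_pos"],ctrl.state()["tool_rot"],ctrl.state()["t"],ctrl.state()["contact_force"],proj(C,(.559,-.023,.09)))
a=cv2.imread("pics/w_mid.png");cv2.imwrite("pics/m2.png",cv2.resize(np.hstack([a,im]),(800,300),interpolation=cv2.INTER_AREA))
E
```

```text
[0.47545335 0.00075439 0.28643893] [-7.33914675e-04  9.99999622e-01  4.56113744e-04 -9.95943932e-05] 3.45 [-0.55873336 -0.16947763 -0.13368166] [240.43695073 233.55153102]
```

View pics/m2.png

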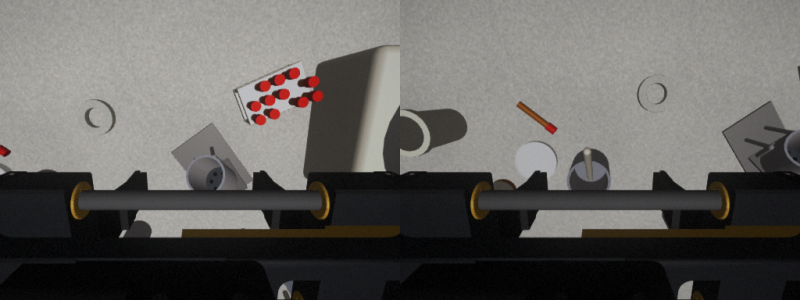

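The wrist camera sees only the robot side (tool +x), because the gripper hides the lower half. Mid's mouth is at about (208,175) in the left half and big with the rod at (588,175) in the right half. I'll go further out to see big and the pot.

Request:
servo_tool(series=[[[-1,-0.3,0],[0,0,0],1],[[-1,-0.2,0],[0,0,0],1],[[-1,-0.2,0],[0,0,0],1],[[-1,-0.2,0],[0,0,0],1],[[-1,-0.1,0],[0,0,0],1]])

```text
t: 3.87
tool_pos: [0.5766, -0.0189, 0.2861]
tool_rot: [-0.001, 1.0, 0.0, -0.0]
contact_force: [-0.6, -0.1, -0.4]
gripper_width: 0.087
finger_force: 0.0
```

Request:
servo_tool(series=[[[-1,0,0],[0,0,0],1],[[-1,0,0],[0,0,0],1],[[0,0,0],[0,0,0],1],[[0,0,0],[0,0,0],1]])

```text
t: 4.2
tool_pos: [0.6159, -0.0187, 0.2852]
tool_rot: [-0.001, 1.0, -0.0, -0.001]
contact_force: [-0.0, -0.5, -0.7]
gripper_width: 0.0869
finger_force: 0.0
```

```bash
python3 - <<'E'
from h import *
im,C=shot("wrist","w_big2"); print(ctrl.state()["tool_pos"],proj(C,(.559,-.023,.09)))
E
```

```text
[ 0.61534143 -0.01924695  0.28563919] [253.68516812 132.90461216]
```

Request:
servo_tool(series=[[[0,-1,0],[0,0,0],1],[[0,-1,0],[0,0,0],1],[[0,-1,0],[0,0,0],1],[[0,-1,0],[0,0,0],1],[[0,-1,0],[0,0,0],1]])

```text
t: 4.67
tool_pos: [0.6148, -0.1208, 0.2869]
tool_rot: [-0.001, 1.0, 0.001, 0.0]
contact_force: [-0.1, 0.3, 0.4]
gripper_width: 0.0871
finger_force: 0.0
```

Request:
servo_tool(series=[[[0.5,-1,0],[0,0,0],1],[[0.5,-1,0],[0,0,0],1],[[0.5,-1,0],[0,0,0],1],[[0.5,-1,0],[0,0,0],1],[[0.5,-1,0],[0,0,0],1]])

```text
t: 5.08
tool_pos: [0.5645, -0.2207, 0.2869]
tool_rot: [-0.0, 1.0, 0.001, 0.0]
contact_force: [0.2, -0.2, -0.2]
gripper_width: 0.0871
finger_force: 0.0
```

Request:
servo_tool(series=[[[0,-1,0],[0,0,0],1],[[0,-1,0],[0,0,0],1],[[0,-1,0],[0,0,0],1],[[0,0,0],[0,0,0],1],[[0,0,0],[0,0,0],1]])

```text
t: 5.5
tool_pos: [0.5646, -0.2813, 0.2868]
tool_rot: [0.001, 1.0, 0.0, 0.0]
contact_force: [0.5, 0.3, -0.1]
gripper_width: 0.0869
finger_force: 0.0
```

```bash
python3 - <<'E'
from h import *
im,C=shot("wrist","w_jar"); print(ctrl.state()["tool_pos"],proj(C,(.47,-.311,.11)))
a=cv2.imread("pics/w_big2.png");cv2.imwrite("pics/m3.png",cv2.resize(np.hstack([a[:230,80:400],im[:230,80:400]]),(800,288),interpolation=2))
E
```

```text
[ 0.56528205 -0.27987104  0.28664858] [231.55170464 100.54680886]
```

View pics/m3.png

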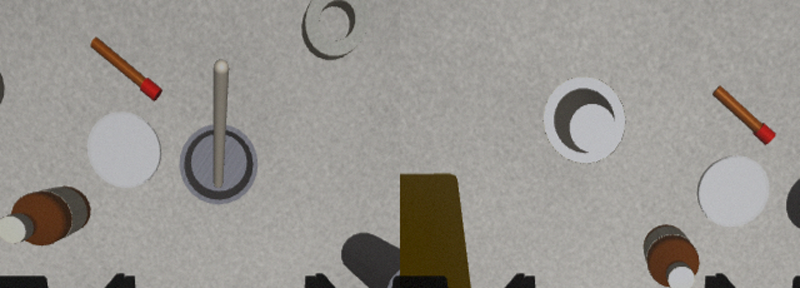

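Big's rim centre is at about (255,131) in full-picture pixels, with the rod top at (257,53) and its foot near (255,149). The pot's collar centre is at about (227,97).

```bash
python3 - <<'E'
from h import *
np.set_printoptions(precision=4,suppress=True)
a,C=load("wrist","w_big2"); j,J=load("wrist","w_jar")
for p in[(255,131-29),(255,131-26),(255,120),(255,131),(230,131),(300,131),(257,60),(257,80)]: print(p,a[p[1],p[0]])
for p in[(227,97-30),(200,97),(190,97),(235,105),(300,60)]: print("j",p,j[p[1],p[0]])
# big: blueness of rim
m=((a[:,:,0].astype(int)-a[:,:,2])>6).astype(np.uint8)
roi=np.zeros_like(m);roi[90:175,215:300]=1;m*=roi
pts=cv2.findNonZero(m);h=cv2.convexHull(pts);e=cv2.fitEllipse(h);print("big",len(pts),e,onz(C,e[0],.09))
g=cv2.cvtColor(j,cv2.COLOR_BGR2GRAY);m=((g>185)).astype(np.uint8);m[:, :150]=0;m[:,280:]=0
n,l,s,c=cv2.connectedComponentsWithStats(m)
k=1+np.argmax(s[1:,4]);h=cv2.convexHull(cv2.findNonZero((l==k).astype(np.uint8)));e=cv2.fitEllipse(h);print("jar",s[k],e,onz(J,e[0],.11))
print("rodtop",onz(C,(256.8,53),.145),onz(C,(256.8,53),.15),"foot",onz(C,(255,149),.012))
# rod centreline: bright warm pixels
w=((a[:,:,2].astype(int)-a[:,:,0])>12)&(a[:,:,2]>110)
for v in range(48,156,6):
    u=np.where(w[v,235:280])[0]+235
    print(v,u.min() if len(u) else None,u.max() if len(u) else None)
E
```

```text
(255, 102) [109 117 123]
(255, 105) [111 118 124]
(255, 120) [111 118 124]
(255, 131) [107 115 120]
(230, 131) [58 56 57]
(300, 131) [150 153 156]
(257, 60) [109 118 125]
(257, 80) [105 119 123]
j (227, 67) [192 186 188]
j (200, 97) [189 186 184]
j (190, 97) [163 166 169]
j (235, 105) [191 187 187]
j (300, 60) [152 155 159]
big 1639 ((254.4037628173828, 130.61354064941406), (61.741920471191406, 63.14598846435547), 178.4620819091797) [ 0.5561 -0.0221  0.09  ]
jar [ 195   67   65   63 1571] ((227.30795288085938, 96.06620788574219), (63.656463623046875, 66.40799713134766), 170.486083984375) [ 0.465  -0.3159  0.11  ]
rodtop [ 0.4778 -0.0195  0.145 ] [ 0.479  -0.0195  0.15  ] foot [ 0.587  -0.0215  0.012 ]
48 255 259
54 252 262
60 254 260
66 254 260
72 255 259
78 254 259
84 254 259
90 254 259
96 254 258
102 253 258
108 253 258
114 253 258
120 253 257
126 253 257
132 253 257
138 254 257
144 253 256
150 None None
```

Request:
servo_tool(series=[[[0.25,1,0],[0,0,0],1],[[0.25,1,0],[0,0,0],1],[[0.25,1,0],[0,0,0],1],[[0.25,1,0],[0,0,0],1],[[0.25,1,0],[0,0,0],1]])

```text
t: 5.97
tool_pos: [0.5403, -0.1777, 0.2866]
tool_rot: [-0.001, 1.0, 0.001, 0.0]
contact_force: [0.4, 0.1, 0.8]
gripper_width: 0.087
finger_force: 0.0
```

Request:
servo_tool(series=[[[0.25,1,0],[0,0,0],1],[[0.25,1,0],[0,0,0],1],[[0.25,1,0],[0,0,0],1],[[0.25,1,0.4],[0,0,0],1],[[0.25,1,0.5],[0,0,0],1]])

```text
t: 6.38
tool_pos: [0.5154, -0.0779, 0.2694]
tool_rot: [-0.002, 1.0, 0.001, 0.001]
contact_force: [0.7, 1.1, -0.8]
gripper_width: 0.0868
finger_force: 0.0
```

Request:
servo_tool(series=[[[0.25,1,0.5],[0,0,0],1],[[0.25,1,0.6],[0,0,0],1],[[0.15,1,0.6],[0,0,0],1],[[0,0,1],[0,0,0],1],[[0,0,1],[0,0,0],1]])

```text
t: 6.8
tool_pos: [0.5022, -0.0169, 0.1945]
tool_rot: [-0.003, 1.0, 0.001, 0.001]
contact_force: [-0.7, -0.1, -0.1]
gripper_width: 0.0869
finger_force: 0.0
```

Request:
servo_tool(series=[[[0,0,1],[0,0,0],1],[[0,0,1],[0,0,0],1],[[0,0,1],[0,0,0],1],[[0,0,0],[0,0,0],1],[[0,0,0],[0,0,0],1]])

```text
t: 7.22
tool_pos: [0.5015, -0.0195, 0.1343]
tool_rot: [-0.001, 1.0, 0.0, -0.001]
contact_force: [0.2, 0.6, 0.3]
gripper_width: 0.0871
finger_force: 0.0
```

Request:
servo_tool(series=[[[0,0,0.9],[0,0,0],1],[[0,0,0.9],[0,0,0],1],[[0,0,0],[0,0,0],0.5],[[0,0,0],[0,0,0],0],[[0,0,0],[0,0,0],0]], squeeze=30)

```text
t: 7.63
tool_pos: [0.5037, -0.0206, 0.1003]
tool_rot: [-0.0, 1.0, 0.0, 0.001]
contact_force: [-0.1, 1.1, 0.2]
gripper_width: 0.0743
finger_force: 0.0
```

Request:
servo_tool(series=[[[0,0,0],[0,0,0],0],[[0,0,0],[0,0,0],0],[[0,0,0],[0,0,0],0],[[0,0,0],[0,0,0],0],[[0,0,0],[0,0,0],0]])

```text
t: 8.05
tool_pos: [0.5027, -0.021, 0.0988]
tool_rot: [0.0, 1.0, 0.0, 0.0]
contact_force: [-0.3, -0.6, 1.3]
gripper_width: 0.0414
finger_force: 0.0
```

Request:
servo_tool(series=[[[0,0,0],[0,0,0],0],[[0,0,0],[0,0,0],0],[[0,0,0],[0,0,0],0],[[0,0,0],[0,0,0],0],[[0,0,0],[0,0,0],0]])

```text
t: 8.47
tool_pos: [0.5025, -0.021, 0.0985]
tool_rot: [0.0, 1.0, -0.0, -0.0]
contact_force: [-0.5, 0.1, -0.4]
gripper_width: 0.0111
finger_force: 30.0
```

Request:
servo_tool(series=[[[0,0,0],[0,0,0],0],[[0,0,0],[0,0,0],0]])

```text
t: 8.63
tool_pos: [0.5025, -0.021, 0.0985]
tool_rot: [0.0, 1.0, -0.0, -0.0]
contact_force: [-0.1, 1.1, 0.3]
gripper_width: 0.0107
finger_force: 30.0
```

Request:
servo_tool(series=[[[0.3,0,-0.6],[0,0,0],0],[[0.35,0,-0.9],[0,0,0],0],[[0.35,0,-0.9],[0,0,0],0],[[0.35,0,-0.9],[0,0,0],0],[[0.35,0,-0.9],[0,0,0],0]])

```text
t: 9.05
tool_pos: [0.468, -0.021, 0.1833]
tool_rot: [0.0, 1.0, 0.0, -0.0]
contact_force: [-0.8, 0.6, -0.3]
gripper_width: 0.0109
finger_force: 30.0
```

Request:
servo_tool(series=[[[0.3,0,-0.9],[0,0,0],0],[[0,0,-1],[0,0,0],0],[[0,0,-1],[0,0,0],0],[[0,0,-1],[0,0,0],0],[[0,0,-1],[0,0,0],0]])

```text
t: 9.47
tool_pos: [0.4623, -0.021, 0.2815]
tool_rot: [0.0, 1.0, 0.0, 0.0]
contact_force: [0.1, 0.3, -0.9]
gripper_width: 0.0104
finger_force: 30.0
```

Request:
servo_tool(series=[[[0,0,-1],[0,0,0],0],[[0,0,-0.5],[0,0,0],0],[[0,0,0],[0,0,0],0],[[0,0,0],[0,0,0],0]])

```text
t: 9.8
tool_pos: [0.4625, -0.021, 0.3102]
tool_rot: [0.0, 1.0, 0.0, 0.0]
contact_force: [-0.5, 0.3, -1.0]
gripper_width: 0.0106
finger_force: 30.0
```

Request:
servo_tool(series=[[[0,0,0],[0,0.92,0],0],[[0,0,0],[0,0.93,0],0],[[0,0,0],[0,0.92,0],0],[[0,0,0],[0,0.93,0],0],[[0,0,0],[0,0.92,0],0]])

```text
t: 10.22
tool_pos: [0.462, -0.0209, 0.3091]
tool_rot: [0.0, 0.987, 0.0, -0.163]
contact_force: [0.3, -1.0, -0.5]
gripper_width: 0.0107
finger_force: 30.0
```

Request:
servo_tool(series=[[[0,0,0],[0,0.93,0],0],[[0,0,0],[0,0.92,0],0],[[0,0,0],[0,0.93,0],0],[[0,0,0],[0,0.92,0],0],[[0,0,0],[0,0.93,0],0]])

```text
t: 10.63
tool_pos: [0.4617, -0.0222, 0.305]
tool_rot: [0.003, 0.951, -0.003, -0.311]
contact_force: [0.1, -0.0, -2.0]
gripper_width: 0.0112
finger_force: 30.0
```

```bash
python3 - <<'E'
from h import *
im,C=shot("scene","s1");b,D=shot("side","d1"); s=ctrl.state();print(s["tool_pos"],s["tool_rot"],s["gripper_width"],s["joint_positions"])
G=s["tool_pos"]+R.from_quat(s["tool_rot"]).apply([0,0,-.0187]);print("grasp",G)
u=proj(C,G);v=proj(D,G);print(u,v)
c1=im[int(u[1])-60:int(u[1])+90,int(u[0])-75:int(u[0])+75];c2=b[max(0,int(v[1])-60):int(v[1])+90,int(v[0])-75:int(v[0])+75]
print(int(u[0])-75,int(u[1])-60,int(v[0])-75,max(0,int(v[1])-60))
cv2.imwrite("pics/m4.png",np.hstack([cv2.resize(c,(400,400),interpolation=2) for c in(c1,c2)]))
E
```

```text
[ 0.46132448 -0.0195585   0.3033021 ] [-1.49845236e-03  9.50353305e-01  6.06282497e-04 -3.11168738e-01] 0.010788113587693894 [-0.27998208  0.39072135  0.367991    1.36774877 -0.08315427  2.0389819
  1.66806579]
grasp [ 0.47238445 -0.01956261  0.3183808 ]
[220.93421667 108.46677213] [292.16381799 117.42590175]
145 48 217 57
```

View pics/m4.png

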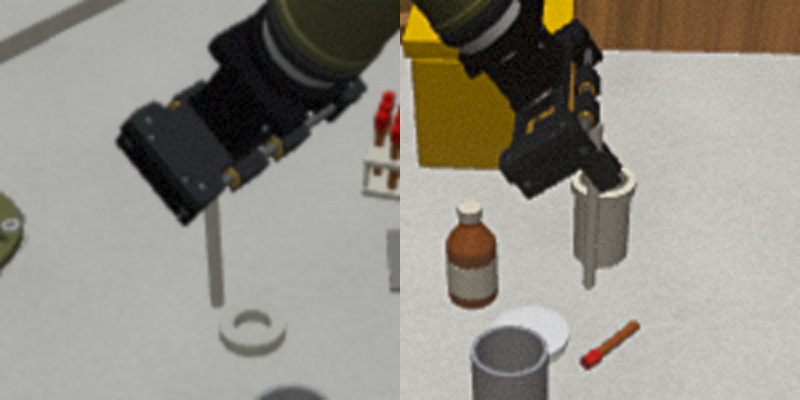

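The rod hangs near vertical. Its foot is at about scene (226,161) and side (287.5,164).

```bash
python3 - <<'E'
from h import *
np.set_printoptions(precision=4,suppress=True)
S=cam("scene");D=cam("side")
f,e=tri(S,(226.4,160.5),D,(287.5,163.5)); print(f,e)
s=ctrl.state();r=R.from_quat(s["tool_rot"]);G=s["tool_pos"]+r.apply([0,0,-.0187]);d=G-f
print(G,d,np.linalg.norm(d),np.degrees(np.arctan2(d[:2],d[2])),r.as_matrix())
# scene edges of rod lower part: centreline in both images
for n,C,rows,x0 in(("s1",S,range(135,160,4),205),("d1",D,range(132,162,4),270)):
    a=cv2.imread(f"pics/{n}.png").astype(int).sum(2)
    print(n,[(v,[int(q) for q in a[v,x0:x0+34]]) for v in rows][:3] if n=="s1" else "")
E
```

```text
[ 0.4783 -0.0183  0.1781] 0.0012763210960054882
[ 0.4724 -0.0196  0.3184] [-0.0059 -0.0013  0.1403] 0.14042468639976372 [-2.4184 -0.5352] [[-0.8063 -0.0025 -0.5914]
 [-0.0032  1.      0.0002]
 [ 0.5914  0.0021 -0.8063]]
s1 [(135, [517, 516, 515, 519, 517, 517, 514, 509, 514, 517, 524, 527, 521, 522, 530, 527, 505, 362, 303, 299, 293, 300, 388, 522, 526, 523, 515, 519, 523, 525, 526, 517, 520, 522]), (139, [517, 518, 524, 522, 521, 519, 521, 524, 525, 528, 527, 521, 519, 521, 525, 525, 509, 402, 304, 303, 292, 285, 351, 512, 524, 526, 528, 526, 520, 523, 518, 523, 527, 528]), (143, [513, 520, 524, 521, 520, 518, 521, 519, 519, 517, 519, 519, 515, 515, 518, 522, 513, 448, 316, 295, 294, 291, 334, 463, 516, 521, 522, 525, 529, 522, 523, 527, 530, 531])]
d1
```

Request:
servo_tool(series=[[[0.03,-0.99,0.03],[0,0,0],0],[[0.03,-0.99,0.03],[0,0,0],0],[[0.03,-0.99,0.03],[0,0,0],0],[[0.03,-0.99,0.03],[0,0,0],0],[[0.03,-0.99,0.03],[0,0,0],0]])

```text
t: 11.15
tool_pos: [0.4567, -0.1211, 0.3069]
tool_rot: [0.001, 0.952, -0.0, -0.307]
contact_force: [0.1, -0.3, -1.1]
gripper_width: 0.0108
finger_force: 30.0
```

Request:
servo_tool(series=[[[0.03,-0.99,0.03],[0,0,0],0],[[0.03,-0.99,0.03],[0,0,0],0],[[0.03,-0.99,0.03],[0,0,0],0],[[0.03,-0.99,0.03],[0,0,0],0],[[0.03,-0.99,0.03],[0,0,0],0]])

```text
t: 11.57
tool_pos: [0.4524, -0.2199, 0.3065]
tool_rot: [0.001, 0.952, -0.001, -0.307]
contact_force: [0.1, -0.1, -0.3]
gripper_width: 0.0108
finger_force: 30.0
```

Request:
servo_tool(series=[[[0.03,-0.99,0.03],[0,0,0],0],[[0.03,-0.99,0.03],[0,0,0],0],[[0.03,-0.99,0.03],[0,0,0],0],[[0.03,-0.99,0.03],[0,0,0],0],[[0.03,-0.99,0.03],[0,0,0],0]])

```text
t: 11.98
tool_pos: [0.4483, -0.3188, 0.3061]
tool_rot: [0.0, 0.952, -0.001, -0.307]
contact_force: [0.2, 0.1, -1.7]
gripper_width: 0.011
finger_force: 30.0
```

Request:
servo_tool(series=[[[0,0,0],[0,0,0],0],[[0,0,0],[0,0,0],0],[[0,0,0],[0,0,0],0]])

```text
t: 12.23
tool_pos: [0.449, -0.3169, 0.3058]
tool_rot: [-0.0, 0.952, -0.0, -0.307]
contact_force: [0.6, -0.1, 0.0]
gripper_width: 0.0108
finger_force: 30.0
```

```bash
python3 - <<'E'
from h import *
im,C=shot("scene","s2");b,D=shot("side","d2"); s=ctrl.state();print(s["tool_pos"],s["tool_rot"],s["joint_positions"])
G=s["tool_pos"]+R.from_quat(s["tool_rot"]).apply([0,0,-.0187]);print("grasp",G)
u=proj(C,G-[0,0,.12]);v=proj(D,G-[0,0,.12]);print(u,v)
o=[int(q) for q in(u[0]-75,u[1]-75,v[0]-75,v[1]-75)];print(o)
cv2.imwrite("pics/m5.png",np.hstack([cv2.resize(i[y:y+150,x:x+150],(400,400),interpolation=2) for i,x,y in((im,o[0],o[1]),(b,o[2],o[3]))]))
E
```

```text
[ 0.44946248 -0.31650967  0.30582149] [-8.47588110e-04  9.51627280e-01 -4.60292111e-04 -3.07253299e-01] [0.09046819 0.53657671 0.50258619 1.18977558 0.09780866 1.99925051
 2.18905987]
grasp [ 0.46039788 -0.31648354  0.32099075]
[112.59828473 232.47933952] [296.29839311  97.19779787]
[37, 157, 221, 22]
```

View pics/m5.png

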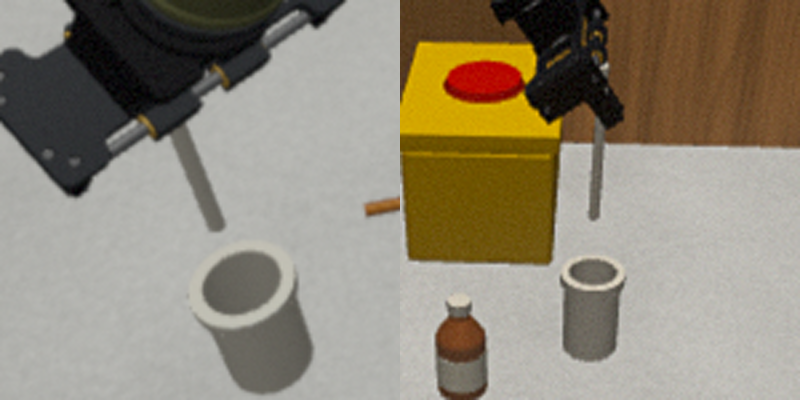

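The rod's foot is at scene (118,243) and side (293.7,103.7), above the pot, and the yellow box is to the hand's left.

```bash
python3 - <<'E'
from h import *
np.set_printoptions(precision=4,suppress=True)
S=cam("scene");D=cam("side")
print(tri(S,(118,241.5),D,(293.7,102.8)))
print("jar",tri(S,(128.5,263),D,(221+193*.375,22+272*.375)), proj(S,(.465,-.316,.11)))
j,J=load("wrist","w_jar");print("box",[onz(J,(126,140),z) for z in(.1,.15,.2)])
print("box top corner", tri(S,(0,0),D,(221+155*.375,22+137*.375))[0] if 0 else [onz(D,(221+155*.375,22+137*.375),z) for z in(.15,.2)])
E
```

```text
(array([ 0.4679, -0.3169,  0.1806]), np.float64(0.0010764919947538825))
jar (array([ 0.4665, -0.3133,  0.1047]), np.float64(0.003059552136272217)) [125.6695 261.6529]
box [array([ 0.5168, -0.4465,  0.1   ]), array([ 0.5136, -0.4229,  0.15  ]), array([ 0.5103, -0.3994,  0.2   ])]
box top corner [array([ 0.5216, -0.5648,  0.15  ]), array([ 0.5189, -0.4685,  0.2   ])]
```

```bash
python3 - <<'E'
from h import *
np.set_printoptions(precision=4,suppress=True)
S=cam("scene");D=cam("side")
b=onz(D,(278,119.5),0);print("front bottom right",b,"left",onz(D,(224.7,117.6),0))
for z in(.1,.12,.14,.16,.18,.2): print(z,proj(D,[b[0],b[1],z]),"scene",proj(S,[b[0],b[1],z]))
E
```

```text
front bottom right [ 0.52 -0.5   0.  ] left [ 0.7173 -0.5021  0.    ]
0.1 [278.5539  95.275 ] scene [ 61.2512 355.0394]
0.12 [278.6703  90.1809] scene [ 57.1113 350.2194]
0.14 [278.7888  84.9988] scene [ 52.7873 345.1851]
0.16 [278.9093  79.7264] scene [ 48.2667 339.9219]
0.18 [279.032   74.3613] scene [ 43.5358 334.4138]
0.2 [279.1569  68.9009] scene [ 38.5795 328.6434]
```

The box front is at y≈-0.49, which clears the hand, and the foot is centred over the pot. I'll lower it.

Request:
servo_tool(series=[[[-0.59,0,0.81],[0,0,0],0],[[-0.59,0,0.81],[0,0,0],0],[[-0.59,0,0.81],[0,0,0],0],[[-0.59,0,0.81],[0,0,0],0],[[-0.59,0,0.81],[0,0,0],0]])

```text
t: 12.75
tool_pos: [0.4499, -0.3168, 0.2047]
tool_rot: [-0.001, 0.952, -0.0, -0.307]
contact_force: [0.8, -0.6, -0.4]
gripper_width: 0.011
finger_force: 30.0
```

Request:
servo_tool(series=[[[-0.59,0,0.81],[0,0,0],0],[[-0.4,0,0.55],[0,0,0],0],[[-0.15,0,0.2],[0,0,0],0],[[0,0,0],[0,0,0],0],[[0,0,0],[0,0,0],0]])

```text
t: 13.17
tool_pos: [0.45, -0.3179, 0.1676]
tool_rot: [0.0, 0.952, -0.001, -0.307]
contact_force: [-0.5, 0.1, -0.3]
gripper_width: 0.0112
finger_force: 30.0
```

Request:
servo_tool(series=[[[-0.15,0,0.2],[0,0,0],0],[[-0.15,0,0.2],[0,0,0],0],[[0,0,0],[0,0,0],0]])

```text
t: 13.42
tool_pos: [0.4498, -0.3179, 0.1564]
tool_rot: [0.0, 0.952, -0.0, -0.307]
contact_force: [-0.5, -0.1, -1.4]
gripper_width: 0.011
finger_force: 30.0
```

Request:
servo_tool(series=[[[-0.12,0,0.16],[0,0,0],0],[[-0.12,0,0.16],[0,0,0],0],[[0,0,0],[0,0,0],0]])

```text
t: 13.67
tool_pos: [0.4497, -0.3178, 0.148]
tool_rot: [0.0, 0.951, -0.0, -0.308]
contact_force: [-0.4, 0.9, -1.0]
gripper_width: 0.011
finger_force: 30.0
```

Request:
servo_tool(series=[[[-0.09,0,0.12],[0,0,0],0],[[0,0,0],[0,0,0],0]])

```text
t: 13.83
tool_pos: [0.4499, -0.3179, 0.1454]
tool_rot: [0.0, 0.951, -0.0, -0.308]
contact_force: [-0.1, 0.6, -0.6]
gripper_width: 0.0108
finger_force: 30.0
```

Request:
servo_tool(series=[[[-0.09,0,0.12],[0,0,0],0],[[0,0,0],[0,0,0],0]])

```text
t: 14.0
tool_pos: [0.45, -0.3179, 0.1425]
tool_rot: [0.0, 0.951, -0.0, -0.308]
contact_force: [0.4, 0.4, -0.2]
gripper_width: 0.011
finger_force: 30.0
```

Request:
servo_tool(series=[[[-0.06,0,0.08],[0,0,0],0],[[0,0,0],[0,0,0],0]])

```text
t: 14.17
tool_pos: [0.4501, -0.318, 0.1406]
tool_rot: [0.0, 0.951, -0.0, -0.308]
contact_force: [0.5, 1.1, -0.1]
gripper_width: 0.011
finger_force: 30.0
```

Request:
servo_tool(series=[[[-0.06,0,0.08],[0,0,0],0],[[0,0,0],[0,0,0],0]])

```text
t: 14.33
tool_pos: [0.4501, -0.318, 0.1386]
tool_rot: [0.0, 0.952, -0.0, -0.308]
contact_force: [0.4, 0.5, 0.6]
gripper_width: 0.0109
finger_force: 30.0
```

Request:
servo_tool(series=[[[-0.06,0,0.08],[0,0,0],0],[[0,0,0],[0,0,0],0]])

```text
t: 14.5
tool_pos: [0.4501, -0.3179, 0.1366]
tool_rot: [0.0, 0.952, -0.0, -0.308]
contact_force: [0.9, 0.1, 0.5]
gripper_width: 0.011
finger_force: 30.0
```

Request:
servo_tool(series=[[[-0.06,0,0.08],[0,0,0],0],[[0,0,0],[0,0,0],0]])

```text
t: 14.67
tool_pos: [0.4501, -0.318, 0.1345]
tool_rot: [0.0, 0.951, -0.0, -0.308]
contact_force: [-0.7, -0.4, -0.5]
gripper_width: 0.0109
finger_force: 30.0
```

Request:
servo_tool(series=[[[-0.06,0,0.08],[0,0,0],0],[[0,0,0],[0,0,0],0]])

```text
t: 14.83
tool_pos: [0.4502, -0.318, 0.1325]
tool_rot: [0.0, 0.951, -0.0, -0.308]
contact_force: [-1.1, 0.4, -0.1]
gripper_width: 0.0106
finger_force: 30.0
```

Request:
servo_tool(series=[[[-0.06,0,0.08],[0,0,0],0],[[0,0,0],[0,0,0],0]])

```text
t: 15.0
tool_pos: [0.4502, -0.3182, 0.1317]
tool_rot: [0.0, 0.951, -0.001, -0.308]
contact_force: [0.1, 0.4, 3.7]
gripper_width: 0.0106
finger_force: 30.0
```

Request:
servo_tool(series=[[[-0.06,0,0.08],[0,0,0],0],[[0,0,0],[0,0,0],0]])

```text
t: 15.17
tool_pos: [0.4502, -0.3186, 0.1313]
tool_rot: [0.001, 0.951, -0.001, -0.308]
contact_force: [1.1, 1.1, 10.4]
gripper_width: 0.011
finger_force: 30.0
```

Foot contact is felt at 10 N. I'll release, retract along the tool and right the hand.

Request:
servo_tool(series=[[[0,0,0],[0,0,0],0.3],[[0,0,0],[0,0,0],0.6],[[0,0,0],[0,0,0],0.8],[[0,0,0],[0,0,0],1],[[0,0,0],[0,0,0],1]])

```text
t: 15.58
tool_pos: [0.4502, -0.3179, 0.1285]
tool_rot: [0.0, 0.951, -0.0, -0.308]
contact_force: [-0.3, -0.6, 0.0]
gripper_width: 0.0364
finger_force: 0.0
```

Request:
servo_tool(series=[[[0,0,0],[0,0,0],1],[[0,0,-0.4],[0,0,0],1],[[0,0,-0.8],[0,0,0],1],[[0,0,-1],[0,0,0],1],[[0,0,-1],[0,0,0],1]])

```text
t: 16.0
tool_pos: [0.4883, -0.3179, 0.1817]
tool_rot: [0.0, 0.951, -0.0, -0.308]
contact_force: [0.7, -0.6, -0.4]
gripper_width: 0.0691
finger_force: 0.0
```

Request:
servo_tool(series=[[[0,0,-1],[0,0,0],1],[[0,0,-1],[0,0,0],1],[[0,0,-1],[0,0,0],1],[[0,0.5,0],[0,-1,0],1],[[0,0.5,0],[0,-1,0],1]])

```text
t: 16.42
tool_pos: [0.525, -0.2979, 0.228]
tool_rot: [-0.0, 0.971, -0.001, -0.24]
contact_force: [0.1, 1.1, 0.1]
gripper_width: 0.0867
finger_force: 0.0
```

Request:
servo_tool(series=[[[0,0.8,0],[0,-1,0],1],[[0,1,0],[0,-1,0],1],[[0,1,0],[0,-1,0],1],[[0,1,0],[0,-1,0],1],[[0,1,0],[0,-1,0],1]])

```text
t: 16.83
tool_pos: [0.5233, -0.2011, 0.2302]
tool_rot: [0.0, 0.998, -0.001, -0.066]
contact_force: [-0.1, -0.0, -0.9]
gripper_width: 0.0873
finger_force: 0.0
```

Request:
servo_tool(series=[[[0,1,0],[0,-1,0],1],[[0,1,0],[0,-1,0],1],[[0,1,0],[0,0,0],1],[[0,1,0],[0,0,0],1],[[0,1,0],[0,0,0],1]])

```text
t: 17.25
tool_pos: [0.5227, -0.1012, 0.2304]
tool_rot: [0.0, 1.0, -0.0, 0.002]
contact_force: [0.1, 0.2, 0.2]
gripper_width: 0.0868
finger_force: 0.0
```

```bash
python3 - <<'E'
from h import *
im,C=shot("scene","s3");s=ctrl.state();print(s["tool_pos"],s["tool_rot"],s["t"],s["joint_positions"])
cv2.imwrite("pics/m6.png",cv2.resize(im[190:340,50:250],(800,600),interpolation=2))
E
```

```text
[ 0.523247   -0.09574723  0.23008051] [-0.00267178  0.99999376  0.00119931  0.00197478] 17.3 [-0.19170998  0.05849658  0.33983144  1.74761283 -0.02308854  1.33533521
  1.72903661]
```

Request:
servo_tool(series=[[[-0.92,0.76,-0.6],[0,0,0],1],[[-0.92,0.76,-0.6],[0,0,0],1],[[-0.92,0.76,-0.5],[0,0,0],1],[[-0.92,0.76,-0.5],[0,0,0],1],[[-0.92,0.76,-0.6],[0,0,0],1]])

```text
t: 17.72
tool_pos: [0.6155, -0.0253, 0.2862]
tool_rot: [0.0, 1.0, -0.001, 0.001]
contact_force: [1.0, 0.1, 0.5]
gripper_width: 0.0873
finger_force: 0.0
```

Request:
servo_tool(series=[[[0,0,0],[0,0,0],1],[[0,0,0],[0,0,0],1],[[0,0,0],[0,0,0],1]])

```text
t: 17.97
tool_pos: [0.6144, -0.0269, 0.2852]
tool_rot: [0.0, 1.0, -0.001, 0.001]
contact_force: [-1.3, -0.9, 0.2]
gripper_width: 0.0868
finger_force: 0.0
```

```bash
python3 - <<'E'
from h import *
im,C=shot("wrist","w_big3");print(ctrl.state()["tool_pos"],ctrl.state()["tool_rot"])
E
```

```text
[ 0.61406214 -0.02726033  0.28509895] [ 8.42707675e-04  9.99998735e-01 -9.06890371e-04  9.98969140e-04]
```

Request:
servo_tool(series=[[[-0.7,1,0],[0,0,0],1],[[-0.7,1,0],[0,0,0],1],[[-0.7,1,-0.1],[0,0,0],1],[[-0.7,1,-0.2],[0,0,0],1],[[-0.7,1,-0.2],[0,0,0],1]])

```text
t: 18.43
tool_pos: [0.6845, 0.0734, 0.2954]
tool_rot: [0.001, 1.0, -0.001, 0.001]
contact_force: [0.5, -0.4, 0.7]
gripper_width: 0.0871
finger_force: 0.0
```

Request:
servo_tool(series=[[[-0.7,1,-0.2],[0,0,0],1],[[-0.7,1,0],[0,0,0],1],[[-0.7,1,0],[0,0,0],1],[[-0.6,1,0],[0,0,0],1],[[0,0,0],[0,0,0],1]])

```text
t: 18.85
tool_pos: [0.739, 0.1588, 0.2974]
tool_rot: [-0.002, 1.0, 0.001, 0.0]
contact_force: [-0.8, 1.3, -0.4]
gripper_width: 0.0872
finger_force: 0.0
```

Request:
servo_tool(series=[[[0,0,0],[0,0,0],1],[[0,0,0],[0,0,0],1]])

```text
t: 19.02
tool_pos: [0.7384, 0.152, 0.2994]
tool_rot: [0.001, 1.0, -0.001, 0.001]
contact_force: [-0.6, -0.4, 0.7]
gripper_width: 0.0869
finger_force: 0.0
```

```bash
python3 - <<'E'
from h import *
im,C=shot("wrist","w_small");print(ctrl.state()["tool_pos"],ctrl.state()["tool_rot"])
E
```

```text
[0.73847002 0.15161635 0.2998695 ] [ 0.00138412  0.99999718 -0.00124037  0.00148159]
```

Request:
servo_tool(series=[[[0.9,1,-0.2],[0,0,0],1],[[0.9,1,-0.2],[0,0,0],1],[[0.9,1,-0.2],[0,0,0],1],[[0.9,1,-0.2],[0,0,0],1],[[0.9,1,-0.2],[0,0,0],1]])

```text
t: 19.48
tool_pos: [0.6478, 0.2527, 0.3202]
tool_rot: [0.001, 1.0, -0.001, 0.002]
contact_force: [0.2, 0.9, 0.3]
gripper_width: 0.087
finger_force: 0.0
```

Request:
servo_tool(series=[[[0.9,1,-0.2],[0,0,0],1],[[0.9,1,-0.2],[0,0,0],1],[[0.9,1,-0.1],[0,0,0],1],[[0.8,1,0],[0,0,0],1],[[0,0,0],[0,0,0],1]])

```text
t: 19.9
tool_pos: [0.5743, 0.3391, 0.3302]
tool_rot: [-0.004, 1.0, 0.002, 0.001]
contact_force: [-0.3, 0.6, 0.3]
gripper_width: 0.0869
finger_force: 0.0
```

Request:
servo_tool(series=[[[0,0,0],[0,0,0],1],[[0,0,0],[0,0,0],1]])

```text
t: 20.07
tool_pos: [0.5794, 0.332, 0.3295]
tool_rot: [0.001, 1.0, -0.001, 0.002]
contact_force: [1.3, -0.5, 0.6]
gripper_width: 0.0873
finger_force: 0.0
```

```bash
python3 - <<'E'
from h import *
im,C=shot("wrist","w_mid2");s=ctrl.state();print(s["tool_pos"],s["tool_rot"],s["t"],s["contact_force"])
a=cv2.imread("pics/s3.png");b=cv2.imread("pics/w_big3.png");c=cv2.imread("pics/w_small.png")
f=lambda i,x,y,w,h:cv2.resize(i[y:y+h,x:x+w],(400,300),interpolation=2)
cv2.imwrite("pics/m7.png",np.vstack([np.hstack([f(a,80,220,100,75),f(b,120,30,240,180)]),np.hstack([f(c,120,30,240,180),f(im,120,30,240,180)])]))
E
```

```text
[0.57980044 0.33152958 0.3292997 ] [ 0.00177854  0.9999957  -0.00103479  0.00209174] 20.1167 [0.09779422 0.12069333 0.20277872]
```

View pics/m7.png

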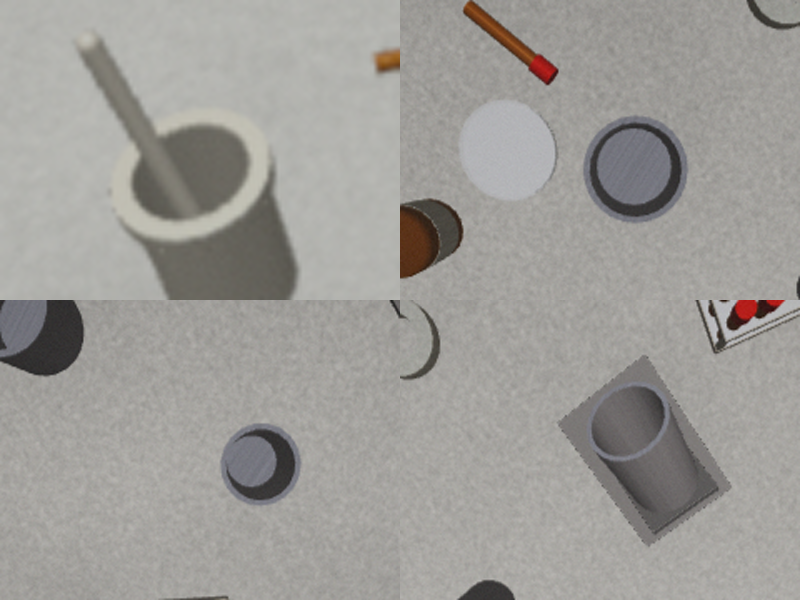

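The rod stands in the pot, leaning on its collar. In the wrist views big's rim is at (261,131), small's at (276,128) and mid's mouth at (257,103). The rest plate's corners are visible too.

```bash
cat > fit.py <<'E'
from h import *
def rim(name,c,rad,z,thr=6):
    a,C=load("wrist",name); m=((a[:,:,0].astype(int)-a[:,:,2])>thr).astype(np.uint8)
    m=cv2.medianBlur(m,3)
    roi=np.zeros_like(m);cv2.circle(roi,(int(c[0]),int(c[1])),rad,1,-1);m*=roi
    p=cv2.findNonZero(m); e=cv2.fitEllipse(cv2.convexHull(p)); return e,(onz(C,e[0],z) if z else None),C
E
python3 - <<'E'
from fit import *
np.set_printoptions(precision=4,suppress=True)
print(rim("w_big3",(261,131),36,.09)[:2]); print(rim("w_small",(276,128),28,.134)[:2])
e,_,C=rim("w_mid2",(257.4,102.6),27,None); print(e,"f",C[0][0,0])
pc=[onz(C,(120+.6*x,30+.6*y),.006) for x,y in((158,123),(248,245),(330,188),(245,56))]
for p in pc: print(p)
ex=((pc[1]-pc[0])+(pc[2]-pc[3]))/2;print("len",np.linalg.norm(pc[1]-pc[0]),np.linalg.norm(pc[2]-pc[3]),np.linalg.norm(pc[0]-pc[3]),np.linalg.norm(pc[1]-pc[2]))
ex/=np.linalg.norm(ex); ctr=sum(pc)/4; print("yaw",np.degrees(np.arctan2(ex[1],ex[0])),"ctr",ctr)
foot=ctr+.03*ex;foot[2]=.034
for t in(35,):
    t=np.radians(t);ax=-np.sin(t)*ex+np.cos(t)*np.array([0,0,1]);mo=foot+.112*ax;print("ax",ax,"mouth",mo,proj(C,mo))
print("mouth ray at",mo[2],onz(C,e[0],mo[2]))
E
```

```text
(((260.8736877441406, 131.21200561523438), (61.60070037841797, 62.96931076049805), 10.322649002075195), array([ 0.5562, -0.0221,  0.09  ]))
(((276.0548095703125, 128.36270141601562), (46.71394729614258, 48.47316360473633), 28.0684871673584), array([0.676 , 0.1741, 0.134 ]))
((256.45037841796875, 102.36528778076172), (42.20038986206055, 52.861995697021484), 50.71975326538086) f 270.72372031290683
[0.4809 0.2605 0.006 ]
[0.6081 0.3537 0.006 ]
[0.5467 0.4398 0.006 ]
[0.4184 0.3487 0.006 ]
len 0.15766189280089307 0.1573271787253523 0.10815482084735013 0.1057251974206811
yaw 35.824131281969606 ctr [0.5135 0.3507 0.006 ]
ax [-0.4651 -0.3357  0.8192] mouth [0.4858 0.3306 0.1257] [255.9655 102.1999]
mouth ray at 0.1257450289603671 [0.486  0.3313 0.1257]
```

Request:
servo_tool(series=[[[0,0,0],[0,0,-0.99],1],[[0,0,0],[0,0,-1],1],[[0,0,0],[0,0,-0.99],1],[[0,0,0],[0,0,-1],1],[[0,0,0],[0,0,-0.99],1]])

```text
t: 20.53
tool_pos: [0.58, 0.3317, 0.3288]
tool_rot: [-0.172, 0.985, -0.001, 0.002]
contact_force: [-0.2, -0.6, 0.4]
gripper_width: 0.0872
finger_force: 0.0
```

Request:
servo_tool(series=[[[0,0,0],[0,0,-1],1],[[0,0,0],[0,0,-0.99],1],[[0,0,0],[0,0,-1],1],[[0,0,0],[0,0,-0.99],1],[[0,0,0],[0,-0.75,0],1]])

```text
t: 20.95
tool_pos: [0.5808, 0.3326, 0.3271]
tool_rot: [-0.307, 0.951, 0.006, 0.026]
contact_force: [-0.1, -0.3, -0.3]
gripper_width: 0.0873
finger_force: 0.0
```

Request:
servo_tool(series=[[[0,0,0],[0,-1,0],1],[[0,0,0],[0,-1,0],1],[[0,0,0],[0,-1,0],1],[[0,0,0],[0,-1,0],1],[[0,0,0],[0,-1,0],1]])

```text
t: 21.37
tool_pos: [0.5801, 0.3315, 0.3294]
tool_rot: [-0.299, 0.932, 0.06, 0.193]
contact_force: [0.3, 0.0, 0.2]
gripper_width: 0.0871
finger_force: 0.0
```

Request:
servo_tool(series=[[[0,0,0],[0,-1,0],1],[[0,0,0],[0,-1,0],1],[[0,0,0],[0,-1,0],1],[[0,0,0],[0,0,0],1],[[0,0,0],[0,0,0],1]])

```text
t: 21.78
tool_pos: [0.579, 0.3317, 0.3285]
tool_rot: [-0.292, 0.908, 0.091, 0.287]
contact_force: [0.1, 0.3, 0.3]
gripper_width: 0.0871
finger_force: 0.0
```

```bash
cat > go.py <<'E'
from h import *
np.set_printoptions(precision=3,suppress=True)
def go(p,Rt=None):
    s=ctrl.state(); r=R.from_quat(s["tool_rot"])
    print("pos",s["tool_pos"],"t",s["t"],"F",s["contact_force"],"q",s["joint_positions"])
    print("shift units",r.inv().apply(np.array(p)-s["tool_pos"])/.02)
    if Rt is not None: print("turn units",np.degrees((r.inv()*R.from_matrix(Rt)).as_rotvec())/4)
E
python3 - <<'E'
from go import *
y=np.array([-.585,.811,0]);z=-np.array([-.4651,-.3357,.8192]);y/=np.linalg.norm(y);Rt=np.c_[np.cross(y,z),y,z]
ax=-z;m=np.array([.486,.331,.1257])
go(m+.08*ax,Rt); print("units",(.103)/.02); print(R.from_quat(ctrl.state()["tool_rot"]).as_matrix())
E
```

```text
pos [0.579 0.332 0.329] t 21.7833 F [0.05  0.296 0.289] q [-0.606 -0.109  0.067  1.844 -0.055  0.798  1.682]
shift units [8.925 2.691 2.123]
turn units [-0.06  -0.    -0.017]
units 5.1499999999999995
[[-0.665 -0.582  0.468]
 [-0.478  0.813  0.332]
 [-0.574 -0.003 -0.819]]
```

Request:
servo_tool(series=[[[0.99,0.3,0.24],[0,0,0],1],[[0.99,0.3,0.24],[0,0,0],1],[[0.99,0.3,0.24],[0,0,0],1],[[0.99,0.3,0.23],[0,0,0],1],[[0.99,0.3,0.23],[0,0,0],1]])

```text
t: 22.2
tool_pos: [0.5075, 0.3188, 0.2531]
tool_rot: [-0.293, 0.907, 0.091, 0.287]
contact_force: [-0.8, 0.4, -0.1]
gripper_width: 0.087
finger_force: 0.0
```

Request:
servo_tool(series=[[[0.99,0.3,0.24],[0,0,0],1],[[0.99,0.3,0.24],[0,0,0],1],[[0.99,0.3,0.24],[0,0,0],1],[[0.99,0.3,0.23],[0,0,0],1],[[0,0,0],[0,0,0],1]])

```text
t: 22.62
tool_pos: [0.4465, 0.3055, 0.1879]
tool_rot: [-0.294, 0.908, 0.09, 0.284]
contact_force: [-0.4, -0.2, 0.7]
gripper_width: 0.087
finger_force: 0.0
```

Request:
servo_tool(series=[[[0,0,0],[0,0,0],1],[[0,0,0],[0,0,0],1]])

```text
t: 22.78
tool_pos: [0.4512, 0.3074, 0.1938]
tool_rot: [-0.293, 0.907, 0.092, 0.289]
contact_force: [-0.7, -0.0, 0.9]
gripper_width: 0.0868
finger_force: 0.0
```

```bash
python3 - <<'E'
from go import *
y=np.array([-.585,.811,0]);z=-np.array([-.4651,-.3357,.8192]);y/=np.linalg.norm(y);Rt=np.c_[np.cross(y,z),y,z]
m=np.array([.486,.331,.1257])
go(m+.023*z,Rt)
E
```

```text
pos [0.451 0.307 0.194] t 22.7833 F [-0.669 -0.048  0.855] q [-0.552 -0.3   -0.095  2.274 -0.018  0.551  1.556]
shift units [ 0.257 -0.042  5.145]
turn units [-0.044  0.068  0.006]
```

Request:
servo_tool(series=[[[0.1,0,1],[0,0,0],1],[[0.1,0,1],[0,0,0],1],[[0.05,0,1],[0,0,0],1],[[0,0,0.5],[0,0,0],1],[[0,0,0],[0,0,0],1]])

```text
t: 23.2
tool_pos: [0.4799, 0.3282, 0.1305]
tool_rot: [-0.293, 0.908, 0.091, 0.287]
contact_force: [-0.4, -0.4, -0.1]
gripper_width: 0.0868
finger_force: 0.0
```

```bash
python3 - <<'E'
from go import *
y=np.array([-.585,.811,0]);z=-np.array([-.4651,-.3357,.8192]);y/=np.linalg.norm(y);Rt=np.c_[np.cross(y,z),y,z]
m=np.array([.486,.331,.1257])
go(m+.023*z,Rt)
E
```

```text
pos [0.48  0.328 0.131] t 23.2 F [-0.358 -0.391 -0.062] q [-0.541 -0.126 -0.112  2.276  0.019  0.38   1.523]
shift units [-0.132 -0.062  1.538]
turn units [-0.037  0.004  0.01 ]
```

Request:
servo_tool(series=[[[-0.13,-0.06,0.8],[0,0,0],1],[[0,0,0.74],[0,0,0],1],[[0,0,0],[0,0,0],1],[[0,0,0],[0,0,0],0.82],[[0,0,0],[0,0,0],0.7]], squeeze=25)

```text
t: 23.62
tool_pos: [0.496, 0.3386, 0.1091]
tool_rot: [-0.293, 0.907, 0.092, 0.288]
contact_force: [-0.4, -0.6, 0.2]
gripper_width: 0.0801
finger_force: 0.0
```

Request:
servo_tool(series=[[[0,0,0],[0,0,0],0.6],[[0,0,0],[0,0,0],0.6],[[0,0,0],[0,0,0],0.6],[[0,0,0],[0,0,0],0.6]])

```text
t: 23.95
tool_pos: [0.4955, 0.3387, 0.1089]
tool_rot: [-0.293, 0.907, 0.092, 0.288]
contact_force: [-4.7, -2.2, 6.6]
gripper_width: 0.0675
finger_force: 25.0
```

Request:
servo_tool(series=[[[0,0,-0.3],[0,0,0],0.6],[[-0.1,0,-0.7],[0,0,0],0.6],[[-0.3,0,-0.8],[0,0,0],0.6],[[-0.5,0,-0.8],[0,0,0],0.6],[[-0.57,0,-0.8],[0,0,0],0.6]], squeeze=40)

```text
t: 24.37
tool_pos: [0.4812, 0.3283, 0.1791]
tool_rot: [-0.293, 0.908, 0.091, 0.286]
contact_force: [1.1, 0.0, -1.2]
gripper_width: 0.0667
finger_force: 40.0
```

Request:
servo_tool(series=[[[-0.57,0,-0.8],[0,0,0],0.6],[[-0.57,0,-0.8],[0,0,0],0.6],[[-0.57,0,-0.8],[0,0,0],0.6],[[-0.57,0,-0.8],[0,0,0],0.6],[[-0.57,0,-0.8],[0,0,0],0.6]])

```text
t: 24.78
tool_pos: [0.4821, 0.3293, 0.2781]
tool_rot: [-0.294, 0.908, 0.091, 0.286]
contact_force: [0.0, 0.3, -1.9]
gripper_width: 0.0671
finger_force: 40.0
```

Request:
servo_tool(series=[[[0,0,0],[0,0.75,0],0.6],[[0,0,0],[0,1,0],0.6],[[0,0,0],[0,1,0],0.6],[[0,0,0],[0,1,0],0.6],[[0,0,0],[0,1,0],0.6]])

```text
t: 25.2
tool_pos: [0.4824, 0.3295, 0.2782]
tool_rot: [-0.304, 0.942, 0.041, 0.132]
contact_force: [0.4, 0.9, -1.7]
gripper_width: 0.0671
finger_force: 40.0
```

Request:
servo_tool(series=[[[0,0,0],[0,1,0],0.6],[[0,0,0],[0,1,0],0.6],[[0,0,0],[0,1,0],0.6],[[0,0,0],[0,1,0],0.6],[[0,0,0],[0,0,0],0.6]])

```text
t: 25.62
tool_pos: [0.4839, 0.3307, 0.2763]
tool_rot: [-0.307, 0.952, -0.002, -0.001]
contact_force: [-0.6, -0.5, -2.1]
gripper_width: 0.0671
finger_force: 40.0
```

```bash
python3 - <<'E'
from go import *
a=np.radians(35.8);y=np.array([-np.sin(a),np.cos(a),0]);z=np.array([0,0,-1.]);Rt=np.c_[np.cross(y,z),y,z]
go([.5562,-.0221,.27],Rt);print(ctrl.state()["gripper_width"])
E
```

```text
pos [0.484 0.331 0.276] t 25.6167 F [-0.649 -0.463 -2.128] q [-0.559  0.17  -0.1    1.529  0.019  1.446  1.536]
shift units [  7.388 -16.421   0.376]
turn units [-0.031 -0.045 -0.   ]
0.06705471494280932
```

Request:
servo_tool(series=[[[0.43,-0.97,0],[0,0,0],0.6],[[0.43,-0.97,0],[0,0,0],0.6],[[0.43,-0.97,0],[0,0,0],0.6],[[0.43,-0.97,0],[0,0,0],0.6],[[0.43,-0.97,0],[0,0,0],0.6]])

```text
t: 26.03
tool_pos: [0.5044, 0.225, 0.2783]
tool_rot: [-0.307, 0.952, -0.001, 0.002]
contact_force: [-0.1, 0.3, -1.7]
gripper_width: 0.0671
finger_force: 40.0
```

Request:
servo_tool(series=[[[0.43,-0.97,0],[0,0,0],0.6],[[0.43,-0.97,0],[0,0,0],0.6],[[0.43,-0.97,0],[0,0,0],0.6],[[0.43,-0.97,0],[0,0,0],0.6],[[0.43,-0.97,0],[0,0,0],0.6]])

```text
t: 26.45
tool_pos: [0.5261, 0.1212, 0.2786]
tool_rot: [-0.307, 0.952, -0.001, 0.002]
contact_force: [0.7, -0.2, -1.9]
gripper_width: 0.0671
finger_force: 40.0
```

Request:
servo_tool(series=[[[0.43,-0.97,0.3],[0,0,0],0.6],[[0.43,-0.97,0.5],[0,0,0],0.6],[[0.43,-0.97,0.5],[0,0,0],0.6],[[0.43,-0.97,0.5],[0,0,0],0.6],[[0.43,-0.97,0.5],[0,0,0],0.6]])

```text
t: 26.87
tool_pos: [0.5481, 0.0176, 0.2323]
tool_rot: [-0.307, 0.952, -0.001, 0.002]
contact_force: [0.8, 0.2, -1.5]
gripper_width: 0.0667
finger_force: 40.0
```

Request:
servo_tool(series=[[[0.43,-0.95,0.5],[0,0,0],0.6],[[0.43,-0.92,0.5],[0,0,0],0.6],[[0,0,0.2],[0,0,0],0.6],[[0,0,0],[0,0,0],0.6],[[0,0,0],[0,0,0],0.6]])

```text
t: 27.28
tool_pos: [0.5562, -0.0209, 0.2089]
tool_rot: [-0.308, 0.952, -0.0, 0.001]
contact_force: [-0.2, 0.3, -2.6]
gripper_width: 0.0668
finger_force: 40.0
```

```bash
python3 - <<'E'
from go import *
a=np.radians(35.8);y=np.array([-np.sin(a),np.cos(a),0]);z=np.array([0,0,-1.]);Rt=np.c_[np.cross(y,z),y,z]
go([.5562,-.0221,.20],Rt)
i,S=shot("scene","s4");b,D=shot("side","d4")
u=proj(S,(.556,-.022,.1));v=proj(D,(.556,-.022,.1));o=[int(q) for q in(u[0]-50,u[1]-75,v[0]-50,v[1]-75)];print(o)
cv2.imwrite("pics/m8.png",np.hstack([cv2.resize(k[y:y+150,x:x+100],(400,600),interpolation=2) for k,x,y in((i,o[0],o[1]),(b,o[2],o[3]))]))
E
```

```text
pos [ 0.556 -0.021  0.209] t 27.2833 F [-0.169  0.282 -2.6  ] q [-0.179  0.126  0.184  1.716 -0.024  1.299  2.206]
shift units [ 0.037 -0.05   0.443]
turn units [-0.024  0.037  0.005]
[202, 125, 208, 108]
```

View pics/m8.png

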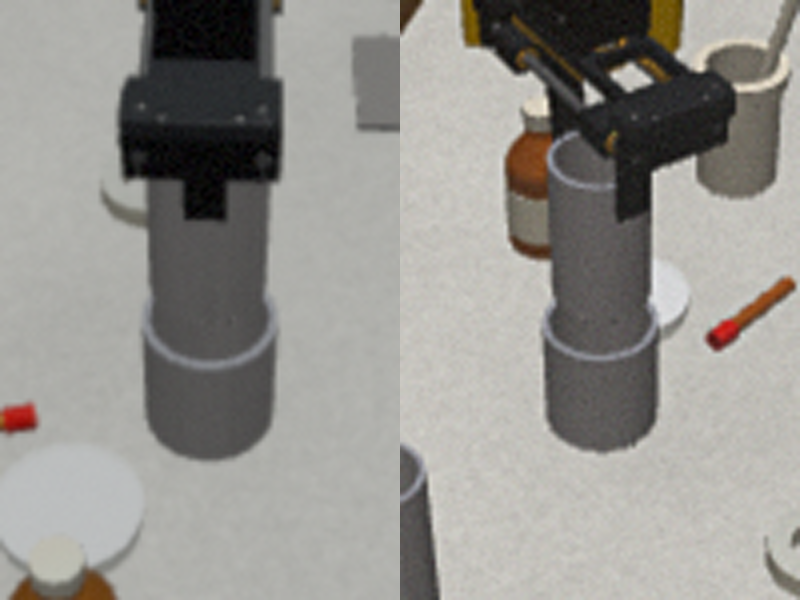

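Mid hangs upright over big's mouth, roughly centred in both views. I'll measure the midlines of the two silhouettes.

```bash
cat > ml.py <<'E'
from go import *
def midline(img,C,axy,rows,half):
    g=cv2.GaussianBlur(cv2.cvtColor(img,cv2.COLOR_BGR2GRAY),(1,5),0).astype(float); out=[]
    for v in rows:
        # u of axis at this row
        zs=np.linspace(0,.3,301);uv=np.array([proj(C,(*axy,z)) for z in zs]);u0=np.interp(-v,-uv[::-1,1] if uv[0,1]<uv[-1,1] else -uv[:,1],uv[::-1,0] if uv[0,1]<uv[-1,1] else uv[:,0])
        c=int(round(u0)); r=g[v]; lo=np.median(r[c-5:c+6]); e=[]
        for d in(-1,1):
            us=c+d*np.arange(half-7,half+8); w=r[us]; hi=np.median(w[-4:]); t=(np.median(w[:4])+hi)/2
            k=np.argmax(w>t); e.append(us[k-1]+d*(t-w[k-1])/(w[k]-w[k-1]) if k else np.nan)
        out.append((e[0]+e[1])/2-u0); 
    return np.nanmedian(out),np.nanstd(out),e[1]-e[0]
E
python3 - <<'E'
from ml import *
ax=(.5562,-.0221)
for n,f,rb,rm,hb,hm in(("scene","s4",range(215,229),range(183,195),16,15),("side","d4",range(200,211),range(174,182),14,12)):
    i,C=load(n,f); b=midline(i,C,ax,rb,hb);m=midline(i,C,ax,rm,hm);m2=midline(i,C,ax,rm[:4],hm);m3=midline(i,C,ax,rm[-4:],hm)
    dep=(C[1][:3,:3]@[*ax,.12]+C[1][:3,3])[2]; s=dep/C[0][0,0]*1000
    print(n,"big",b,"mid",m,m2[0],m3[0],"mm/px",s,"offset mm",(m[0]-b[0])*s,"lateral",C[1][0,:2])
E
```

```text
scene big (np.float64(1.5515317460670417), np.float64(0.0702158442034753), np.float64(31.616346153846138)) mid (np.float64(1.0343492378951282), np.float64(0.030733152632760226), np.float64(29.478703703703673)) 1.0846600907050998 1.024679344399729 mm/px 2.30813950320057 offset mm -1.193729377475945 lateral [0.799 0.601]
side big (np.float64(-0.8518753163128281), np.float64(0.030551448985464438), np.float64(27.81421356421356)) mid (np.float64(-0.5621621031230575), np.float64(0.021297153094681297), np.float64(24.484012974976793)) -0.5725066665089003 -0.543124055534804 mm/px 2.7272133288588103 offset mm 0.7901097365576565 lateral [-0.997 -0.08 ]
```

Request:
servo_tool(series=[[[-0.05,-0.02,0.5],[0,0,0],0.6],[[0,0,0.5],[0,0,0],0.6],[[0,0,0.15],[0,0,0],0.6],[[0,0,0.15],[0,0,0],0.6],[[0,0,0],[0,0,0],0.6]])

```text
t: 27.8
tool_pos: [0.5574, -0.0213, 0.1818]
tool_rot: [-0.307, 0.952, -0.001, 0.0]
contact_force: [-0.5, 0.2, -2.2]
gripper_width: 0.0669
finger_force: 40.0
```

Request:
servo_tool(series=[[[0,0,0.15],[0,0,0],0.6],[[0,0,0],[0,0,0],0.6]])

```text
t: 27.97
tool_pos: [0.558, -0.0215, 0.1796]
tool_rot: [-0.307, 0.952, -0.001, 0.001]
contact_force: [0.3, 0.0, -1.9]
gripper_width: 0.0667
finger_force: 40.0
```

Request:
servo_tool(series=[[[0,0,0.15],[0,0,0],0.6],[[0,0,0],[0,0,0],0.6]])

```text
t: 28.13
tool_pos: [0.558, -0.0215, 0.1766]
tool_rot: [-0.307, 0.952, -0.001, 0.001]
contact_force: [-0.3, -0.2, -1.9]
gripper_width: 0.067
finger_force: 40.0
```

Request:
servo_tool(series=[[[0,0,0.15],[0,0,0],0.6],[[0,0,0],[0,0,0],0.6]])

```text
t: 28.3
tool_pos: [0.5579, -0.0215, 0.1735]
tool_rot: [-0.307, 0.952, -0.001, 0.001]
contact_force: [-0.0, 0.0, -2.6]
gripper_width: 0.0672
finger_force: 40.0
```

Request:
servo_tool(series=[[[0,0,0.15],[0,0,0],0.6],[[0,0,0],[0,0,0],0.6]])

```text
t: 28.47
tool_pos: [0.5578, -0.0215, 0.1704]
tool_rot: [-0.307, 0.952, -0.001, 0.001]
contact_force: [-0.4, -0.2, -2.1]
gripper_width: 0.0669
finger_force: 40.0
```

Request:
servo_tool(series=[[[0,0,0.15],[0,0,0],0.6],[[0,0,0],[0,0,0],0.6]])

```text
t: 28.63
tool_pos: [0.5578, -0.0215, 0.1674]
tool_rot: [-0.307, 0.952, -0.001, 0.001]
contact_force: [0.3, 0.3, -3.3]
gripper_width: 0.0669
finger_force: 40.0
```

Request:
servo_tool(series=[[[0,0,0.3],[0,0,0],0.6],[[0,0,0.4],[0,0,0],0.6],[[0,0,0.3],[0,0,0],0.6],[[0,0,0],[0,0,0],0.6]])

```text
t: 28.97
tool_pos: [0.557, -0.0215, 0.1458]
tool_rot: [-0.307, 0.952, -0.001, -0.0]
contact_force: [0.3, 0.3, -2.4]
gripper_width: 0.0668
finger_force: 40.0
```

Request:
servo_tool(series=[[[0,0,0.3],[0,0,0],0.6],[[0,0,0.4],[0,0,0],0.6],[[0,0,0.3],[0,0,0],0.6],[[0,0,0],[0,0,0],0.6]])

```text
t: 29.3
tool_pos: [0.5572, -0.0216, 0.1261]
tool_rot: [-0.307, 0.952, -0.001, -0.0]
contact_force: [0.8, 0.2, -2.3]
gripper_width: 0.0671
finger_force: 40.0
```

Request:
servo_tool(series=[[[0,0,0.3],[0,0,0],0.6],[[0,0,0.3],[0,0,0],0.6],[[0,0,0],[0,0,0],0.6]])

```text
t: 29.55
tool_pos: [0.5575, -0.0216, 0.1145]
tool_rot: [-0.307, 0.952, -0.001, 0.0]
contact_force: [0.0, 0.2, -1.2]
gripper_width: 0.067
finger_force: 40.0
```

Sliding freely. The last 17 mm go in small steps.

Request:
servo_tool(series=[[[0,0,0.2],[0,0,0],0.6],[[0,0,0.2],[0,0,0],0.6],[[0,0,0],[0,0,0],0.6]])

```text
t: 29.8
tool_pos: [0.5579, -0.0216, 0.1071]
tool_rot: [-0.307, 0.952, -0.001, 0.001]
contact_force: [-0.2, -1.1, -2.8]
gripper_width: 0.067
finger_force: 40.0
```

Request:
servo_tool(series=[[[0,0,0.15],[0,0,0],0.6],[[0,0,0.05],[0,0,0],0.6],[[0,0,0],[0,0,0],0.6]])

```text
t: 30.05
tool_pos: [0.5582, -0.0217, 0.1037]
tool_rot: [-0.307, 0.952, -0.001, 0.001]
contact_force: [-0.9, -0.2, -2.6]
gripper_width: 0.067
finger_force: 40.0
```

Request:
servo_tool(series=[[[0,0,0.1],[0,0,0],0.6],[[0,0,0],[0,0,0],0.6]])

```text
t: 30.22
tool_pos: [0.5582, -0.0216, 0.1017]
tool_rot: [-0.307, 0.952, -0.001, 0.001]
contact_force: [-0.4, -0.1, -0.9]
gripper_width: 0.067
finger_force: 40.0
```

Request:
servo_tool(series=[[[0,0,0.1],[0,0,0],0.6],[[0,0,0],[0,0,0],0.6]])

```text
t: 30.38
tool_pos: [0.5582, -0.0216, 0.0997]
tool_rot: [-0.307, 0.952, -0.001, 0.001]
contact_force: [-1.1, 0.3, -1.9]
gripper_width: 0.0666
finger_force: 40.0
```

Request:
servo_tool(series=[[[0,0,0.07],[0,0,0],0.6],[[0,0,0],[0,0,0],0.6]])

```text
t: 30.55
tool_pos: [0.5582, -0.0216, 0.0983]
tool_rot: [-0.307, 0.952, -0.001, 0.001]
contact_force: [0.4, -0.2, -1.9]
gripper_width: 0.0671
finger_force: 40.0
```

Request:
servo_tool(series=[[[0,0,0.07],[0,0,0],0.6],[[0,0,0],[0,0,0],0.6]])

```text
t: 30.72
tool_pos: [0.5585, -0.0216, 0.0975]
tool_rot: [-0.307, 0.952, -0.001, 0.002]
contact_force: [-0.5, 0.9, -0.0]
gripper_width: 0.0665
finger_force: 40.0
```

Request:
servo_tool(series=[[[0,0,0.06],[0,0,0],0.6],[[0,0,0],[0,0,0],0.6],[[0,0,0],[0,0,0],0.6]])

```text
t: 30.97
tool_pos: [0.5586, -0.0215, 0.0974]
tool_rot: [-0.307, 0.952, -0.001, 0.002]
contact_force: [-3.0, 0.9, 6.4]
gripper_width: 0.0669
finger_force: 40.0
```

Request:
servo_tool(series=[[[0,0,0],[0,0,0],0.8],[[0,0,0],[0,0,0],0.85],[[0,0,0],[0,0,0],0.95],[[0,0,0],[0,0,0],1],[[0,0,0],[0,0,0],1]])

```text
t: 31.38
tool_pos: [0.5583, -0.0216, 0.0958]
tool_rot: [-0.307, 0.952, -0.001, 0.001]
contact_force: [0.7, -0.1, 0.0]
gripper_width: 0.084
finger_force: 0.0
```

Request:
servo_tool(series=[[[0,0,-0.3],[0,0,0],1],[[0,0,-0.6],[0,0,0],1],[[0,0,-1],[0,0,0],1],[[0,0,-1],[0,0,0],1],[[0,0,-1],[0,0,0],1]])

```text
t: 31.8
tool_pos: [0.5583, -0.0215, 0.176]
tool_rot: [-0.307, 0.952, -0.001, 0.002]
contact_force: [1.0, 0.7, -0.6]
gripper_width: 0.087
finger_force: 0.0
```

Request:
servo_tool(series=[[[0,0,-1],[0,0,0],1],[[0,0,-1],[0,0,0],1],[[-0.8,0,-1],[0,0,0],1],[[-1,0,-1],[0,0,0],1],[[-1,0,-1],[0,0,0],1]])

```text
t: 32.22
tool_pos: [0.6037, 0.0114, 0.2769]
tool_rot: [-0.307, 0.952, -0.001, 0.002]
contact_force: [1.3, -0.1, -1.2]
gripper_width: 0.0871
finger_force: 0.0
```

Request:
servo_tool(series=[[[-0.7,0,0],[0,0,0],1],[[0,0,0],[0,0,0],1],[[0,0,0],[0,0,0],1],[[0,0,0],[0,0,0],1]])

```text
t: 32.55
tool_pos: [0.6138, 0.0187, 0.274]
tool_rot: [-0.307, 0.952, -0.001, 0.001]
contact_force: [0.1, 0.2, -0.1]
gripper_width: 0.0868
finger_force: 0.0
```

```bash
python3 - <<'E'
from fit import *
from go import *
im,C=shot("wrist","w_nest"); 
for n,p in(("big",(.5562,-.0221,.09)),("mid",(.5562,-.0221,.118)),("nofit",(.5562,-.0221,.146))): print(n,proj(C,p))
u=proj(C,(.5562,-.0221,.1))
for r in(34,40,46): print(r,rim("w_nest",u,r,.118)[:2])
a=np.radians(35.8);y=np.array([-np.sin(a),np.cos(a),0]);z=np.array([0,0,-1.]);Rt=np.c_[np.cross(y,z),y,z]
go([.676,.1741,.25],Rt)
x0,y0=int(u[0])-50,int(u[1])-50
s=cv2.imread("pics/s3.png");sc,S=shot("scene","s5")
cv2.imwrite("pics/m9.png",np.hstack([cv2.resize(im[max(0,y0):y0+100,x0:x0+100],(400,400),interpolation=2),cv2.resize(sc[160:260,200:300],(400,400),interpolation=2)]));print(x0,max(0,y0))
E
```

```text
big [257.305 122.218]
mid [257.385 122.298]
nofit [257.481 122.394]
34 (((256.77679443359375, 121.99331665039062), (64.3541259765625, 66.05818176269531), 3.681431293487549), array([ 0.556, -0.023,  0.118]))
40 (((256.77679443359375, 121.99331665039062), (64.3541259765625, 66.05818176269531), 3.681431293487549), array([ 0.556, -0.023,  0.118]))
46 (((256.77679443359375, 121.99331665039062), (64.3541259765625, 66.05818176269531), 3.681431293487549), array([ 0.556, -0.023,  0.118]))
pos [0.614 0.018 0.274] t 32.6 F [ 0.858 -0.42  -0.523] q [-0.214  0.222  0.168  1.477 -0.035  1.444  2.148]
shift units [-7.074  4.5    1.186]
turn units [-0.035  0.008 -0.019]
207 72
```

View pics/m9.png

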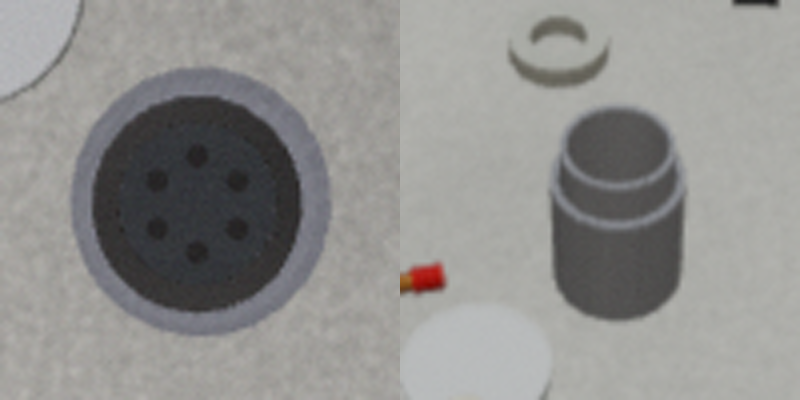

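Mid stands nested in big, and the strainer plate is visible. I'll compute the bore centre and go on to small.

```bash
python3 - <<'E'
from fit import *
a,C=load("wrist","w_nest");g=cv2.medianBlur(cv2.cvtColor(a,cv2.COLOR_BGR2GRAY),3)
roi=np.zeros_like(g);cv2.circle(roi,(256,122),34,1,-1)
m=((g<85)&(roi>0)).astype(np.uint8);e=cv2.fitEllipse(cv2.convexHull(cv2.findNonZero(m)));print(e,onz(C,e[0],.118), "exp dia px",270.7*.06/(.274+.155-.118))
E
```

```text
((255.76431274414062, 122.57093811035156), (52.19248962402344, 53.8690299987793), 177.70135498046875) [ 0.55751654 -0.02341603  0.118     ] exp dia px 52.225080385852074
```

Request:
servo_tool(series=[[[-0.88,0.56,0],[0,0,0],1],[[-0.88,0.56,0],[0,0,0],1],[[-0.88,0.56,0],[0,0,0],1],[[-0.88,0.56,0],[0,0,0],1],[[-0.88,0.56,0],[0,0,0],1]])

```text
t: 33.07
tool_pos: [0.6529, 0.1163, 0.274]
tool_rot: [-0.307, 0.952, -0.001, 0.001]
contact_force: [-0.0, -0.1, -0.3]
gripper_width: 0.0869
finger_force: 0.0
```

Request:
servo_tool(series=[[[-0.89,0.56,0],[0,0,0],1],[[-0.89,0.56,0],[0,0,0],1],[[-0.89,0.58,0.2],[0,0,0],1],[[0,0,1],[0,0,0],1],[[0,0,1],[0,0,0],1]])

```text
t: 33.48
tool_pos: [0.6769, 0.1768, 0.2303]
tool_rot: [-0.308, 0.951, -0.001, 0.002]
contact_force: [-0.3, -0.2, -1.1]
gripper_width: 0.0869
finger_force: 0.0
```

Request:
servo_tool(series=[[[0,0,1],[0,0,0],1],[[0,0,1],[0,0,0],1],[[0,0,1],[0,0,0],1],[[0,0,0],[0,0,0],1],[[0,0,0],[0,0,0],1]])

```text
t: 33.9
tool_pos: [0.6758, 0.1742, 0.169]
tool_rot: [-0.307, 0.952, -0.001, -0.0]
contact_force: [-0.1, 0.5, 0.4]
gripper_width: 0.0866
finger_force: 0.0
```

```bash
python3 - <<'E'
from go import *
a=np.radians(35.8);y=np.array([-np.sin(a),np.cos(a),0]);z=np.array([0,0,-1.]);Rt=np.c_[np.cross(y,z),y,z]
go([.676,.1741,.108],Rt)
E
```

```text
pos [0.676 0.174 0.169] t 33.9 F [-0.126  0.499  0.389] q [-0.361  0.447  0.096  1.391 -0.041  1.307  1.931]
shift units [-0.008 -0.003  3.05 ]
turn units [-0.027 -0.017 -0.013]
```

Request:
servo_tool(series=[[[0,0,1],[0,0,0],1],[[0,0,1],[0,0,0],1],[[0,0,0.8],[0,0,0],1],[[0,0,0.25],[0,0,0],1],[[0,0,0],[0,0,0],1]])

```text
t: 34.32
tool_pos: [0.6769, 0.1747, 0.1091]
tool_rot: [-0.307, 0.952, -0.001, 0.001]
contact_force: [-0.6, -0.1, 0.1]
gripper_width: 0.0868
finger_force: 0.0
```

Request:
servo_tool(series=[[[0,0,0],[0,0,0],0.8],[[0,0,0],[0,0,0],0.7],[[0,0,0],[0,0,0],0.6],[[0,0,0],[0,0,0],0.5],[[0,0,0],[0,0,0],0.5]], squeeze=25)

```text
t: 34.73
tool_pos: [0.6775, 0.1752, 0.11]
tool_rot: [-0.307, 0.952, -0.001, 0.002]
contact_force: [-0.5, -0.0, -0.6]
gripper_width: 0.0615
finger_force: 0.0
```

Request:
servo_tool(series=[[[0,0,0],[0,0,0],0.5],[[0,0,0],[0,0,0],0.5],[[0,0,0],[0,0,0],0.5]], squeeze=35)

```text
t: 34.98
tool_pos: [0.6774, 0.1754, 0.1097]
tool_rot: [-0.307, 0.952, -0.001, 0.002]
contact_force: [-0.8, 1.0, 3.1]
gripper_width: 0.0563
finger_force: 35.0
```

Request:
servo_tool(series=[[[0,0,-0.4],[0,0,0],0.5],[[0,0,-0.9],[0,0,0],0.5],[[0,0,-1],[0,0,0],0.5],[[0,0,-1],[0,0,0],0.5],[[0,0,-1],[0,0,0],0.5]])

```text
t: 35.4
tool_pos: [0.6765, 0.1749, 0.1959]
tool_rot: [-0.307, 0.952, -0.001, 0.001]
contact_force: [0.8, -0.5, -1.0]
gripper_width: 0.0567
finger_force: 35.0
```

Request:
servo_tool(series=[[[0,0,-1],[0,0,0],0.5],[[0,0,-1],[0,0,0],0.5],[[0,0,-1],[0,0,0],0.5],[[0,0,-0.5],[0,0,0],0.5],[[0,0,0],[0,0,0],0.5]])

```text
t: 35.82
tool_pos: [0.6778, 0.1754, 0.2683]
tool_rot: [-0.307, 0.952, -0.001, 0.004]
contact_force: [0.8, -0.7, 0.0]
gripper_width: 0.0563
finger_force: 35.0
```

```bash
python3 - <<'E'
from go import *
a=np.radians(35.8);y=np.array([-np.sin(a),np.cos(a),0]);z=np.array([0,0,-1.]);Rt=np.c_[np.cross(y,z),y,z]
go([.5589,-.0222,.25],Rt)
E
```

```text
pos [0.678 0.175 0.268] t 35.8167 F [ 0.753 -0.707  0.016] q [-0.364  0.407  0.102  1.248 -0.039  1.48   1.929]
shift units [10.608 -4.535  0.868]
turn units [-0.063  0.093 -0.004]
```

Request:
servo_tool(series=[[[0.96,-0.41,0],[0,0,0],0.5],[[0.96,-0.41,0],[0,0,0],0.5],[[0.96,-0.41,0],[0,0,0],0.5],[[0.96,-0.41,0],[0,0,0],0.5],[[0.96,-0.41,0],[0,0,0],0.5]])

```text
t: 36.23
tool_pos: [0.6214, 0.0848, 0.2631]
tool_rot: [-0.307, 0.952, -0.001, -0.0]
contact_force: [0.7, 0.4, -0.9]
gripper_width: 0.0565
finger_force: 35.0
```

Request:
servo_tool(series=[[[0.96,-0.41,0],[0,0,0],0.5],[[0.96,-0.41,0],[0,0,0],0.5],[[0.97,-0.42,0],[0,0,0],0.5],[[0.97,-0.42,0],[0,0,0],0.5],[[0.97,-0.42,0],[0,0,0],0.5]])

```text
t: 36.65
tool_pos: [0.5673, -0.0053, 0.2632]
tool_rot: [-0.307, 0.952, -0.001, 0.0]
contact_force: [0.6, -0.3, -1.6]
gripper_width: 0.0566
finger_force: 35.0
```

Request:
servo_tool(series=[[[0.97,-0.41,0],[0,0,0],0.5],[[0,0,0.5],[0,0,0],0.5],[[0,0,0.3],[0,0,0],0.5],[[0,0,0],[0,0,0],0.5],[[0,0,0],[0,0,0],0.5]])

```text
t: 37.07
tool_pos: [0.5575, -0.021, 0.2476]
tool_rot: [-0.308, 0.951, -0.0, 0.0]
contact_force: [-0.0, 1.2, -0.7]
gripper_width: 0.0566
finger_force: 35.0
```

```bash
python3 - <<'E'
from ml import *
a=np.radians(35.8);y=np.array([-np.sin(a),np.cos(a),0]);z=np.array([0,0,-1.]);Rt=np.c_[np.cross(y,z),y,z]
go([.5589,-.0222,.25],Rt)
ax=(.5575,-.0234); zt=ctrl.state()["tool_pos"][2]; res=[]
for n,f,rb,hb,hs in(("scene","s6",range(216,228),16,12),("side","d6",range(200,211),14,10)):
    i,C=shot(n,f); v1=proj(C,(*ax,zt-.03))[1]; v2=proj(C,(*ax,.15))[1]; rs=range(int(v1)+8,int(v2)-2)
    h=len(rs)//2
    m=[midline(i,C,ax,r,hs) for r in(rs,rs[:h],rs[h:])]; b=midline(i,C,ax,rb,hb)
    s5=midline(load("scene","s5")[0],C,ax,range(216,228),16) if n=="scene" else None
    dep=(C[1][:3,:3]@[*ax,.14]+C[1][:3,3])[2]; s=dep/C[0][0,0]*1000; o=(m[0][0]-b[0])*s;res.append(o)
    print(n,rs,"big",b,s5,"small",m,"offset mm",o)
d=np.linalg.lstsq(np.array([cam(n)[1][0,:2] for n in("scene","side")]),np.array(res),rcond=None)[0];print("small minus big",d,"tool",Rt.T[:2,:2]@d)
E
```

```text
pos [ 0.557 -0.021  0.248] t 37.0667 F [-0.036  1.156 -0.672] q [-0.184  0.111  0.189  1.655 -0.021  1.377  2.205]
shift units [-0.023 -0.091 -0.122]
turn units [-0.014  0.003  0.024]
scene range(171, 183) big (np.float64(1.4557896502783478), np.float64(0.04823099812453279), np.float64(31.8971920289855)) (np.float64(1.4675903017716934), np.float64(0.05325845761118027), np.float64(31.905917874396152)) small [(np.float64(1.1240799679830786), np.float64(0.07574048237322266), np.float64(25.38411531938948)), (np.float64(1.160736671249623), np.float64(0.030149964523743), np.float64(25.578667953667974)), (np.float64(1.0669809416705789), np.float64(0.07741436409666115), np.float64(25.38411531938948))] offset mm -0.7526380708551289
side range(157, 167) big (np.float64(-0.420066874578481), np.float64(0.024379953557764206), np.float64(27.807800956106036)) None small [(np.float64(-0.5154670485945871), np.float64(0.027557595033216805), np.float64(21.73820993914805)), (np.float64(-0.4781269920043485), np.float64(0.023844320562543146), np.float64(21.852212051868833)), (np.float64(-0.5290794296459467), np.float64(0.012104219394484783), np.float64(21.73820993914805))] offset mm -0.2575442966454567
small minus big [ 0.402 -1.787] tool [ 0.719 -1.685]
```

Request:
servo_tool(series=[[[-0.03,-0.06,0.3],[0,0,0],0.5],[[0,0,0.4],[0,0,0],0.5],[[0,0,0.15],[0,0,0],0.5],[[0,0,0],[0,0,0],0.5],[[0,0,0],[0,0,0],0.5]])

```text
t: 37.58
tool_pos: [0.5588, -0.023, 0.2314]
tool_rot: [-0.307, 0.952, -0.001, 0.001]
contact_force: [-0.0, 0.3, -0.7]
gripper_width: 0.0564
finger_force: 35.0
```

Request:
servo_tool(series=[[[0,0,0.15],[0,0,0],0.5],[[0,0,0],[0,0,0],0.5]])

```text
t: 37.75
tool_pos: [0.559, -0.0231, 0.2287]
tool_rot: [-0.307, 0.952, -0.001, 0.001]
contact_force: [0.3, -0.4, -0.8]
gripper_width: 0.0565
finger_force: 35.0
```

Request:
servo_tool(series=[[[0,0,0.1],[0,0,0],0.5],[[0,0,0],[0,0,0],0.5]])

```text
t: 37.92
tool_pos: [0.559, -0.0231, 0.2268]
tool_rot: [-0.307, 0.952, -0.001, 0.001]
contact_force: [0.8, 0.6, -1.5]
gripper_width: 0.0563
finger_force: 35.0
```

Request:
servo_tool(series=[[[0,0,0.1],[0,0,0],0.5],[[0,0,0],[0,0,0],0.5]])

```text
t: 38.08
tool_pos: [0.559, -0.023, 0.2247]
tool_rot: [-0.307, 0.952, -0.001, 0.001]
contact_force: [0.2, 0.0, -1.1]
gripper_width: 0.0567
finger_force: 35.0
```

Request:
servo_tool(series=[[[0,0.05,0],[0,0,0],0.5],[[0,0,0],[0,0,0],0.5]])

```text
t: 38.25
tool_pos: [0.5584, -0.0221, 0.225]
tool_rot: [-0.307, 0.952, -0.001, 0.001]
contact_force: [-0.1, 0.4, -0.9]
gripper_width: 0.056
finger_force: 35.0
```

Request:
servo_tool(series=[[[0,0,0.1],[0,0,0],0.5],[[0,0,0],[0,0,0],0.5]])

```text
t: 38.42
tool_pos: [0.5584, -0.0222, 0.2227]
tool_rot: [-0.307, 0.952, -0.001, 0.001]
contact_force: [0.4, -0.4, -1.5]
gripper_width: 0.0567
finger_force: 35.0
```

Request:
servo_tool(series=[[[0,0,0.1],[0,0,0],0.5],[[0,0,0],[0,0,0],0.5]])

```text
t: 38.58
tool_pos: [0.5583, -0.0223, 0.2205]
tool_rot: [-0.307, 0.952, -0.001, 0.001]
contact_force: [-0.3, 0.2, -1.5]
gripper_width: 0.0565
finger_force: 35.0
```

Request:
servo_tool(series=[[[0,0,0.15],[0,0,0],0.5],[[0,0,0],[0,0,0],0.5]])

```text
t: 38.75
tool_pos: [0.5583, -0.0223, 0.2173]
tool_rot: [-0.307, 0.952, -0.001, 0.001]
contact_force: [0.0, -0.2, -0.9]
gripper_width: 0.0564
finger_force: 35.0
```

Small is 10 mm inside with no force on the wrist.

Request:
servo_tool(series=[[[0,0,0.25],[0,0,0],0.5],[[0,0,0.3],[0,0,0],0.5],[[0,0,0.2],[0,0,0],0.5],[[0,0,0],[0,0,0],0.5]])

```text
t: 39.08
tool_pos: [0.5578, -0.0223, 0.2014]
tool_rot: [-0.307, 0.952, -0.001, 0.0]
contact_force: [0.4, 0.2, -1.8]
gripper_width: 0.0564
finger_force: 35.0
```

Request:
servo_tool(series=[[[0,0,0.3],[0,0,0],0.5],[[0,0,0.4],[0,0,0],0.5],[[0,0,0.3],[0,0,0],0.5],[[0,0,0],[0,0,0],0.5]])

```text
t: 39.42
tool_pos: [0.5577, -0.0222, 0.181]
tool_rot: [-0.307, 0.952, -0.001, 0.0]
contact_force: [0.5, 0.5, -1.3]
gripper_width: 0.0565
finger_force: 35.0
```

Request:
servo_tool(series=[[[0,0,0.3],[0,0,0],0.5],[[0,0,0.3],[0,0,0],0.5],[[0,0,0.15],[0,0,0],0.5],[[0,0,0],[0,0,0],0.5]])

```text
t: 39.75
tool_pos: [0.558, -0.0223, 0.1669]
tool_rot: [-0.307, 0.952, -0.001, 0.0]
contact_force: [-0.3, -0.3, -0.9]
gripper_width: 0.0566
finger_force: 35.0
```

Next comes small-step descent towards the plate (contact is expected with the TCP between 0.127 and 0.155).

Request:
servo_tool(series=[[[0,0,0.2],[0,0,0],0.5],[[0,0,0.2],[0,0,0],0.5],[[0,0,0],[0,0,0],0.5]])

```text
t: 40.0
tool_pos: [0.5583, -0.0223, 0.1591]
tool_rot: [-0.307, 0.952, -0.001, 0.001]
contact_force: [0.4, -0.4, -1.6]
gripper_width: 0.0564
finger_force: 35.0
```

Request:
servo_tool(series=[[[0,0,0.12],[0,0,0],0.5],[[0,0,0],[0,0,0],0.5]])

```text
t: 40.17
tool_pos: [0.5586, -0.0223, 0.1572]
tool_rot: [-0.307, 0.952, -0.001, 0.001]
contact_force: [-0.1, -0.7, -0.7]
gripper_width: 0.0566
finger_force: 35.0
```

Request:
servo_tool(series=[[[0,0,0.1],[0,0,0],0.5],[[0,0,0],[0,0,0],0.5]])

```text
t: 40.33
tool_pos: [0.5587, -0.0223, 0.1554]
tool_rot: [-0.307, 0.952, -0.001, 0.001]
contact_force: [0.2, -0.5, -1.8]
gripper_width: 0.0561
finger_force: 35.0
```

Request:
servo_tool(series=[[[0,0,0.1],[0,0,0],0.5],[[0,0,0],[0,0,0],0.5]])

```text
t: 40.5
tool_pos: [0.5586, -0.0223, 0.1533]
tool_rot: [-0.307, 0.952, -0.001, 0.001]
contact_force: [-0.1, -0.9, -1.7]
gripper_width: 0.0562
finger_force: 35.0
```

Request:
servo_tool(series=[[[0,0,0.1],[0,0,0],0.5],[[0,0,0],[0,0,0],0.5]])

```text
t: 40.67
tool_pos: [0.5586, -0.0223, 0.1512]
tool_rot: [-0.307, 0.952, -0.001, 0.001]
contact_force: [-0.5, -0.2, -0.6]
gripper_width: 0.0566
finger_force: 35.0
```

Request:
servo_tool(series=[[[0,0,0.1],[0,0,0],0.5],[[0,0,0],[0,0,0],0.5]])

```text
t: 40.83
tool_pos: [0.5586, -0.0223, 0.1492]
tool_rot: [-0.307, 0.952, -0.001, 0.001]
contact_force: [0.5, 0.6, -1.2]
gripper_width: 0.0565
finger_force: 35.0
```

Request:
servo_tool(series=[[[0,0,0.1],[0,0,0],0.5],[[0,0,0],[0,0,0],0.5]])

```text
t: 41.0
tool_pos: [0.5586, -0.0223, 0.1472]
tool_rot: [-0.307, 0.952, -0.001, 0.001]
contact_force: [-0.1, -0.2, -1.0]
gripper_width: 0.056
finger_force: 35.0
```

Request:
servo_tool(series=[[[0,0,0.1],[0,0,0],0.5],[[0,0,0],[0,0,0],0.5]])

```text
t: 41.17
tool_pos: [0.5586, -0.0223, 0.1452]
tool_rot: [-0.307, 0.952, -0.001, 0.001]
contact_force: [-0.6, -0.2, -0.9]
gripper_width: 0.0563
finger_force: 35.0
```

Request:
servo_tool(series=[[[0,0,0.1],[0,0,0],0.5],[[0,0,0],[0,0,0],0.5]])

```text
t: 41.33
tool_pos: [0.5586, -0.0223, 0.1432]
tool_rot: [-0.307, 0.952, -0.001, 0.001]
contact_force: [-0.8, -0.6, -1.5]
gripper_width: 0.0567
finger_force: 35.0
```

Request:
servo_tool(series=[[[0,0,0.1],[0,0,0],0.5],[[0,0,0],[0,0,0],0.5]])

```text
t: 41.5
tool_pos: [0.5586, -0.0224, 0.1412]
tool_rot: [-0.307, 0.952, -0.001, 0.001]
contact_force: [0.3, 0.4, -1.4]
gripper_width: 0.0564
finger_force: 35.0
```

Request:
servo_tool(series=[[[0,0,0.1],[0,0,0],0.5],[[0,0,0],[0,0,0],0.5]])

```text
t: 41.67
tool_pos: [0.5586, -0.0223, 0.1392]
tool_rot: [-0.307, 0.952, -0.001, 0.001]
contact_force: [-0.2, -0.3, -1.7]
gripper_width: 0.0567
finger_force: 35.0
```

Request:
servo_tool(series=[[[0,0,0.1],[0,0,0],0.5],[[0,0,0],[0,0,0],0.5]])

```text
t: 41.83
tool_pos: [0.5586, -0.0223, 0.1372]
tool_rot: [-0.307, 0.952, -0.001, 0.001]
contact_force: [-0.6, 0.3, -1.2]
gripper_width: 0.0565
finger_force: 35.0
```

Request:
servo_tool(series=[[[0,0,0.1],[0,0,0],0.5],[[0,0,0],[0,0,0],0.5]])

```text
t: 42.0
tool_pos: [0.5592, -0.0222, 0.136]
tool_rot: [-0.307, 0.952, -0.001, 0.002]
contact_force: [-0.5, 0.3, 1.3]
gripper_width: 0.0565
finger_force: 35.0
```

Request:
servo_tool(series=[[[0,0,0.06],[0,0,0],0.5],[[0,0,0],[0,0,0],0.5],[[0,0,0],[0,0,0],0.5]])

```text
t: 42.25
tool_pos: [0.5594, -0.0221, 0.1359]
tool_rot: [-0.307, 0.952, -0.001, 0.002]
contact_force: [-2.0, -0.0, 5.7]
gripper_width: 0.0566
finger_force: 35.0
```

Firm contact at 7 N. I'll release and back off upwards.

Request:
servo_tool(series=[[[0,0,0],[0,0,0],0.7],[[0,0,0],[0,0,0],0.75],[[0,0,0],[0,0,0],0.85],[[0,0,0],[0,0,0],0.95],[[0,0,0],[0,0,0],1]])

```text
t: 42.67
tool_pos: [0.5586, -0.0224, 0.1341]
tool_rot: [-0.307, 0.952, -0.001, 0.001]
contact_force: [-0.8, -1.3, -0.1]
gripper_width: 0.0779
finger_force: 0.0
```

Request:
servo_tool(series=[[[0,0,-0.3],[0,0,0],1],[[0,0,-0.6],[0,0,0],1],[[0,0,-1],[0,0,0],1],[[0,0,-1],[0,0,0],1],[[0,0,-1],[0,0,0],1]])

```text
t: 43.08
tool_pos: [0.5587, -0.0223, 0.2144]
tool_rot: [-0.307, 0.952, -0.001, 0.002]
contact_force: [1.5, 0.4, 0.6]
gripper_width: 0.087
finger_force: 0.0
```

Request:
servo_tool(series=[[[0,0,-1],[0,0,0],1],[[0,0,-1],[0,0,0],1],[[-0.8,0,-1],[0,0,0],1],[[-1,0,-0.5],[0,0,0],1],[[-1,0,0],[0,0,0],1]])

```text
t: 43.5
tool_pos: [0.6058, 0.0105, 0.2877]
tool_rot: [-0.307, 0.952, -0.002, 0.005]
contact_force: [0.5, 0.0, 0.2]
gripper_width: 0.0872
finger_force: 0.0
```

Request:
servo_tool(series=[[[-0.7,0,0],[0,0,0],1],[[0,0,0],[0,0,0],1],[[0,0,0],[0,0,0],1],[[0,0,0],[0,0,0],1]])

```text
t: 43.83
tool_pos: [0.6146, 0.0178, 0.2829]
tool_rot: [-0.307, 0.952, -0.001, 0.001]
contact_force: [-0.4, 0.3, -0.2]
gripper_width: 0.0872
finger_force: 0.0
```

```bash
python3 - <<'E'
from go import *
im,C=shot("wrist","w_fin");i,S=shot("scene","s7");b,D=shot("side","d7")
go([.6,0,.3])
c=(.5575,-.0225)
for h in(.09,.118,.16): print(h,proj(C,(*c,h)),proj(S,(*c,h)),proj(D,(*c,h)))
u,v,w=[proj(k,(*c,.1)) for k in(C,S,D)]
f=lambda k,u,dx,dy:cv2.resize(k[max(0,int(u[1])-dy):int(u[1])+dy,int(u[0])-dx:int(u[0])+dx],(390,290),interpolation=2)
A=f(im,u,60,45)
cv2.imwrite("pics/m10.png",np.vstack([np.hstack([A,f(i,v,48,36)]),np.hstack([f(b,w,48,36),cv2.resize(i[120:340,40:360],(390,290),interpolation=2)])]))
E
```

```text
pos [0.615 0.018 0.283] t 43.9833 F [-0.089 -0.066  0.301] q [-0.217  0.22   0.173  1.461 -0.036  1.461  2.15 ]
shift units [ 1.108 -0.297 -0.855]
0.09 [257.437 122.64 ] [252.703 203.307] [258.06  186.373]
0.118 [257.515 122.772] [252.726 195.177] [257.955 178.662]
0.16 [257.659 123.02 ] [252.762 182.295] [257.79  166.641]
```

View pics/m10.png

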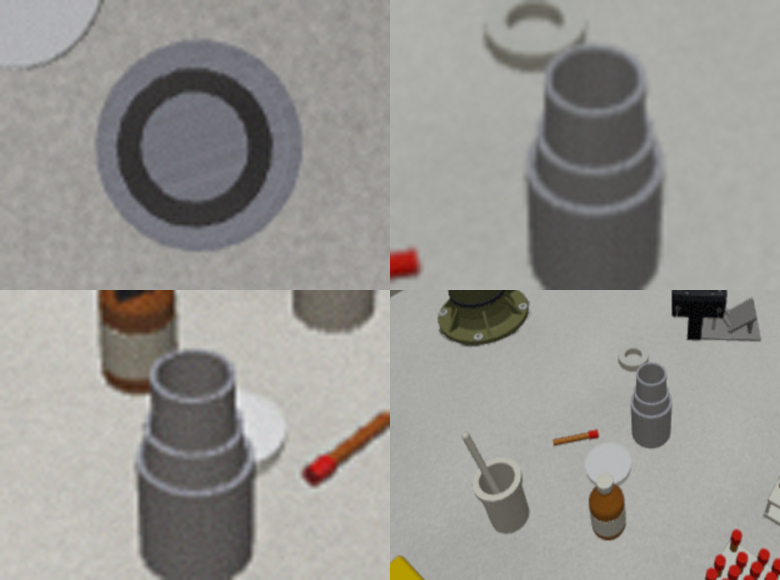

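All three beakers stand nested, upright and concentric, and the rod stands in the pot. The bystanders have not been moved and the hand is clear.

```bash
python3 -c "
from station import ctrl
print(ctrl.job_done())"
```

```text
the job is handed in; nothing more can be done
None
```

The job is handed in at about 44 s of the 72 s allowed: the rod stands foot down in the white pot and leans on its rim, mid is on the floor of big, and small is on mid's strainer plate, about 42 mm proud.

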